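Find the heavy side of the tube rotator's wheel and hold it down

ROBOT

A 7-joint arm with a two-finger parallel gripper is mounted at the origin on the work surface. World frame = base frame: x ahead of the robot, y to its left, z up, the work surface at z = 0. Lengths are in m, angles in rad, forces in N, time in s.
With the tool pointing down it reaches from about 0.4 to 0.85 m from the base axis. Payload 4.5 kg.
Tool frame: the origin (TCP) lies midway between the tips of the shut fingers; the grasp point (between the pads) lies 19 mm behind it; z points along the fingers, x is the direction in which the jaws open and shut, and the axes are right-handed (so a half turn about z gives the same grasp; the last joint's range is limited). The gripper opens to 88 mm and grips with 3 to 60 N. Pads are 18 mm wide; open, the fingers measure 123 mm over their backs; the gripper's body (75 mm by 187 mm) begins 45 mm behind the grasp point.
Start: joints at [1.341, 0.689, -0.195, 1.565, 0.157, 0.902, -0.215], TCP at [0.163, -0.603, 0.207] pointing down, gripper open.
Joint ranges: [-3.01, 3.01], [-0.46, 2.08], [-1.47, 1.51], [0.13, 2.56], [-1, 4.14], [0.04, 2.09], [-2.66, 2.66]. Speed limits (rad/s): [2.57, 2.57, 3.14, 3.14, 3.14, 3.14, 3.14].

INTERFACE

Orientations are given as a unit quaternion [x, y, z, w].
In Python, from plant import r gives the robot as it stands. The module is installed in compiled form; this text tells all that it offers.
- The arm moves only by the tool play_rows, never from a script. Its argument "increments" is a list of rows, each a list of 7 numbers: the opening, from 0 (shut) to 1 (fully open), then the shift along the tool's x, y, z in mm, then the turn, a rotation vector about the tool's x, y, z in rad. In form: [[hand, dx, dy, dz, wx, wy, wz], ...]. A call has exactly 8 rows; each row shifts and turns the pose as measured when the row begins, along the tool's axes as they then stand; what a row does not reach is not made up. A row lasts 1/8 s, in which the tool goes at most 62.5 mm and 10.7 degrees, less where a joint would pass 70% of its speed; a pose out of reach is approached as far as the arm can. A call is refused whole if a number of a shift passes 62.5 or a number of a turn 0.188, either way. A call with a gripper value outside its range is refused whole. The fingers move at their own pace and stop on an object; "grip_force" is the grip in N (left out, the last holds). Time passes only in rows, so rows that do not move let the fingers close, or fill a call up. It gives the time, the measured TCP pose, the force and the opening at its end, in the units of the state.
- r.get_state(): the state, without advancing time (a new reading comes with each control period).
- r.snapshot(name): name is "side" or "top" or "wrist"; returns the picture (384x512x3 uint8, red, green, blue); there is no depth.
- r.get_calibration(name): a dict with "fx", "fy", "cx", "cy" (pixels), "R" (3x3) and "t" (3): a world point X has camera coordinates R X + t. Camera axes: x right, y down, z forward; pixel columns grow to the right and rows downward; lengths in m; the calibration is good to about 2 mm. A picture is of the moment at which its call begins: read the wrist's pose just before it. get_calibration takes no time and is no camera call; for the wrist camera it gives the pose at the moment of the call.
- r.finish_job(): hands the job in, once; it reports no verdict.
The state is a dict: "clock": time; "q": joint angles; "qd": joint speeds; "joint_torque": joint torques, N m; "tool_pos": TCP position; "eef_rot": TCP orientation; "contact_force": force on the tool from outside, world axes, zero at the start; "moment": the same for the moment, N m; "opening": opening from 0.0 (shut) to 1.0 (fully open).
Only numpy, scipy, OpenCV 4.12 (cv2) and the standard library are available. Lean on these libraries where they do the work, as an engineer would, in place of code of your own. Each camera call takes 0.05 s, during which the arm holds its last target.

TASK

We are going to balance the tube rotator: first pull the top drawer of the small drawer unit well open (past half its travel) so that I can get at the balance tubes, and leave it open. Then take the rotator's wheel by hand, turn it to feel which side of it is heavy - its ten black sediment tubes are filled unevenly and nothing shows where - and bring the heavy side straight down, to within half a tube spacing. Finish while still gripping the wheel and holding it still there, so that I can put a balance tube in at the top; leave everything else on the bench where it is.

Things in the scene. Friction and masses are not known exactly. Their poses are not given: they have to be found in the camera images.
- unit_drawer0 (a joint): The top drawer of the white bench drawer unit (two grey-fronted drawers one above the other; the unit is 240 mm deep, 260 wide, 150 high, fixed on the bench, its front roughly towards the robot). Value 0 closed, grows in m as it is pulled out along its slide, 0.166 fully open; it stays where it is left. It takes 1 N plus 4 N per m/s to slide.
- unit_drawer0_handle (a point): Middle of the top drawer's steel bar handle: a level round bar, 120 mm long, 11 mm thick, 35 mm in front of the drawer front and about 40 mm below the unit's top. The bar runs along this point's y axis; the drawer opens along its -x axis. It moves with the drawer.
- wheel: Upright wheel of the tube rotator, on a level shaft. Origin: on the shaft axis, 165 mm above the bench, in the mid-plane of the wheel's front plate: an aluminium disc, radius 135 mm, 10 mm thick, rim free on both faces outside radius 103 mm. x axis: along the shaft, level, from the wheel to the gear tower behind it; y and z turn with the wheel and have no relation to its heavy side.
- wheel_hub (a point): Centre of the hub nut's front end, 19 mm in front of the plate's mid-plane. Ten black 50 ml tubes of sediment, unevenly filled, sit round it at radius 85 mm, 36 degrees apart; caps 33 mm wide stand 18 mm out of the mid-plane in front, tubes reach 102 mm behind it. The heavy side may lie anywhere round the wheel, differs every time and cannot be seen. Axes as the wheel's.
- rotator: White body of the tube rotator, fixed: gear tower 207 mm high, 85 wide, from 122 mm behind the wheel's mid-plane; feet 19 mm high run out under the wheel. Origin on the bench 140 mm behind the wheel; x along the shaft, away from the wheel. Drive off: a slip clutch lets the wheel be turned by hand either way without end and holds it wherever it is left.
- shaft (a point): Point on the shaft axis at the gear tower's face (fixed). The clutch drags evenly with about 0.36 N m; the uneven filling adds 0.23 to 0.32 N m when the heavy side is level with the shaft, less as the sine of its angle from straight down. So turning by the rim takes about 0.3 to 1 N where the heavy side is sinking most and about 5 N where it is being raised most.
- tube_rack: White tube rack with small clear tubes, 200 x 66 mm, 97 high, loose, between rotator and drawer unit. Origin under its centre, long along x.
- dish_stack: Stack of four glass dishes, 92 mm wide, 64 high, loose. Origin under its centre.
- dish: One glass dish, 92 mm wide, 16 high, loose, lying on top of the drawer unit, near the middle. Origin under its centre.
- media_bottle: Glass bottle with a screw cap, 76 mm wide, 150 high, loose, behind the dishes. Origin under its centre.
- tub: Open white plastic tub, 116 mm wide, 110 high, loose. Origin under its centre.

How it is judged:
On the way, in this order (a step that is already met when the one before it is completed fails the run):
1. the top drawer is pulled open past half its travel (value of joint unit_drawer0 above 0.08 m), for 0.2 s.
2. the wheel is in the gripper with its heavy side down (contact force between the fingers and wheel above 1 N and height (world z) of heavy_side_c0 below 0.0841 m), for 0.2 s.
At the end, for the whole second after the job is handed in: the top drawer is still more than half open (80 of 166 mm), the gripper still grips the wheel (more than 1 N), the wheel stands still (under 0.05 rad/s) and its heavy side points straight down to within 18 degrees (half a tube spacing) (all of step 2 and value of joint unit_drawer0 above 0.08 m and angular speed of wheel below 0.05 rad/s); the arm keeps its last pose, push and grip.
It fails at once if a loose thing on the bench or on the drawer unit is pushed away more than 30 mm (distance of any of tube_rack, dish_stack, dish, media_bottle, tub from where it was at the start of the episode above 0.03 m).
It also fails if it takes over 72 s, if anything falls off the work surface, if the arm or the gripper's body presses on something with over 40 N, if the wrist force passes 120 N, or if a joint passes its speed limit or range.

## Working session

There is one attempt and no reset: what is moved stays moved. The work goes in short steps, Python scripts to look and compute and a tool call to move; the robot and the scene stay as the last step left them, time stands still between calls to the robot, and variables do not carry over. Pictures are saved under pics/ and viewed, and the job is handed in when it is done.

Besides the shell and the picture viewer there is one more tool, called after "Call:" by a JSON object that holds its "name" and its "arguments", one argument or row to a line. play_rows: Moves the arm, as the interface text tells. Its arguments: {"type":"object","properties":{"increments":{"type":"array"},"grip_force":{"type":"number"}},"required":["increments"]}

```bash
ls; mkdir -p pics
python3 - <<'E'
from plant import r
import cv2
s=r.get_state(); print(s)
for n in ["side","top","wrist"]:
    c=r.get_calibration(n); print(n,c)
    im=r.snapshot(n); cv2.imwrite(f"pics/{n}0.png",im[:,:,::-1])
E
```

```text
pics
{'clock': 0.0, 'q': array([ 1.3408032 ,  0.68996489, -0.19452374,  1.56634706,  0.15733422,
        0.90247463, -0.2151003 ]), 'qd': array([ 0.00024491,  0.00024079,  0.00086175, -0.00017984, -0.00078169,
        0.00086836,  0.00016271]), 'joint_torque': array([-4.52951062e-04, -5.27564120e+01, -1.26726441e+00, -1.53428417e+01,
       -5.27399895e-02,  6.49827954e-03,  1.85803915e-04]), 'tool_pos': array([ 0.16273307, -0.6027368 ,  0.20632144]), 'eef_rot': array([ 7.93993901e-01, -6.07925058e-01, -7.56885288e-04, -4.85223656e-04]), 'contact_force': array([0.77004043, 0.43635724, 0.72756502]), 'moment': array([-0.01695918,  0.03545595, -0.01886542]), 'opening': 1.0033814615163297}
side {'fx': 377.30926395691694, 'fy': 377.30926395691694, 'cx': 257.58647815146486, 'cy': 189.11550203368506, 'R': array([[-7.95660871e-01, -6.05742331e-01,  7.57515160e-05],
       [-4.09726311e-01,  5.38095785e-01, -7.36598449e-01],
       [ 4.46148100e-01, -5.86113601e-01, -6.76330333e-01]]), 't': array([0.538625  , 0.27316455, 1.15914797])}
top {'fx': 362.67629050142824, 'fy': 362.67629050142824, 'cx': 250.68293079801055, 'cy': 191.9994537178373, 'R': array([[ 0.00717791, -0.99994187, -0.00804552],
       [-0.99610794, -0.00644309, -0.08790598],
       [ 0.08784903,  0.00864519, -0.99609628]]), 't': array([0.12279556, 0.58975726, 1.31766762])}
wrist {'fx': 288.71293956490376, 'fy': 288.71293956490376, 'cx': 251.43951907214705, 'cy': 190.47843415771672, 'R': array([[ 2.62748926e-01, -9.64863796e-01, -9.25806807e-04],
       [-9.32998591e-01, -2.54315809e-01,  2.54631298e-01],
       [-2.45919968e-01, -6.60403237e-02, -9.67037768e-01]]), 't': array([-0.62465322, -0.03601559,  0.3883073 ])}
```

View pics/side0.png

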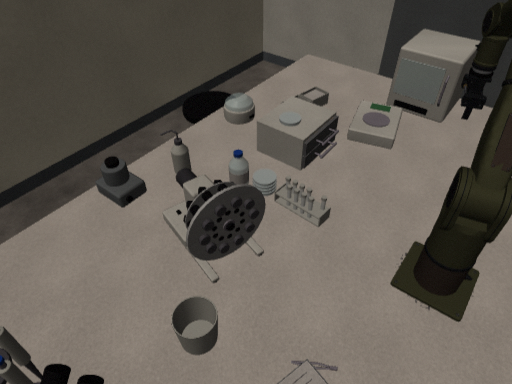

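View pics/top0.png

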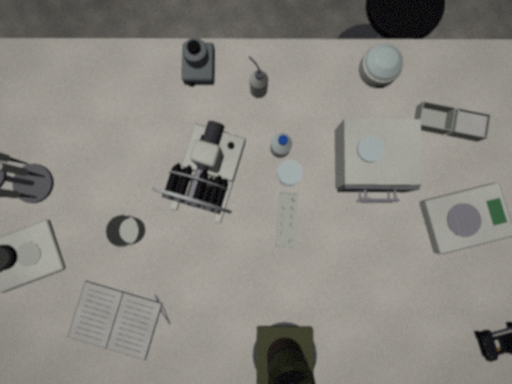

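View pics/wrist0.png

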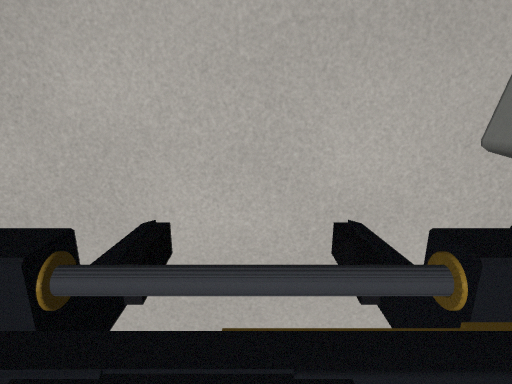

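The views show the wheel left of centre (top ~(200,190), side ~(228,222)). The drawer unit is right of centre, with its handle at top ~(378,197) and side ~(327,142). The dish is on the unit. Next I'll enlarge these areas.

Run:
```python
import cv2
a=cv2.imread("pics/top0.png"); b=cv2.imread("pics/side0.png")
def crop(im,x0,y0,x1,y1,k,n):
    cv2.imwrite("pics/"+n,cv2.convertScaleAbs(cv2.resize(im[y0:y1,x0:x1],None,fx=k,fy=k,interpolation=cv2.INTER_CUBIC),alpha=1.6))
crop(a,330,110,430,210,6,"c1.png")
crop(a,145,115,305,235,5,"c2.png")
crop(b,250,90,350,170,7,"c3.png")
crop(b,155,165,285,285,5,"c4.png")
```

```text
(no output)
```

View pics/c1.png

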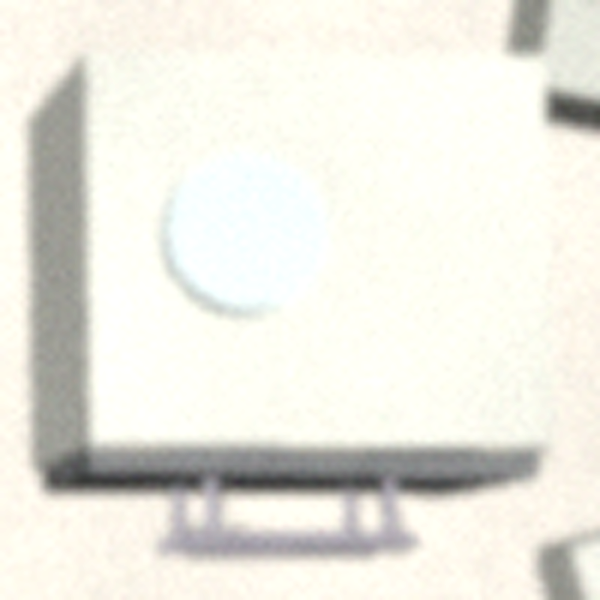

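View pics/c2.png

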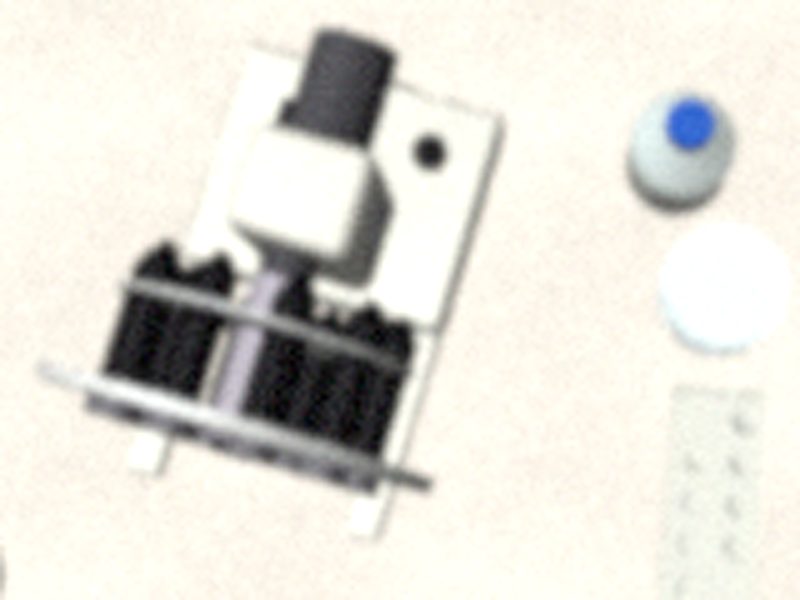

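View pics/c3.png

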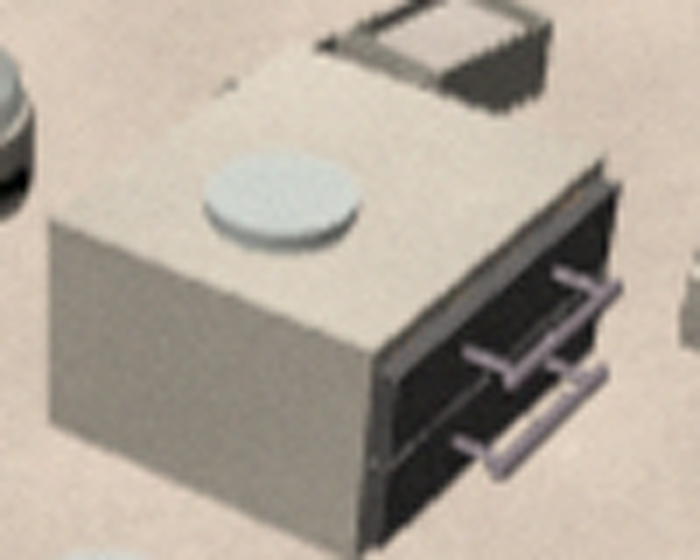

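View pics/c4.png

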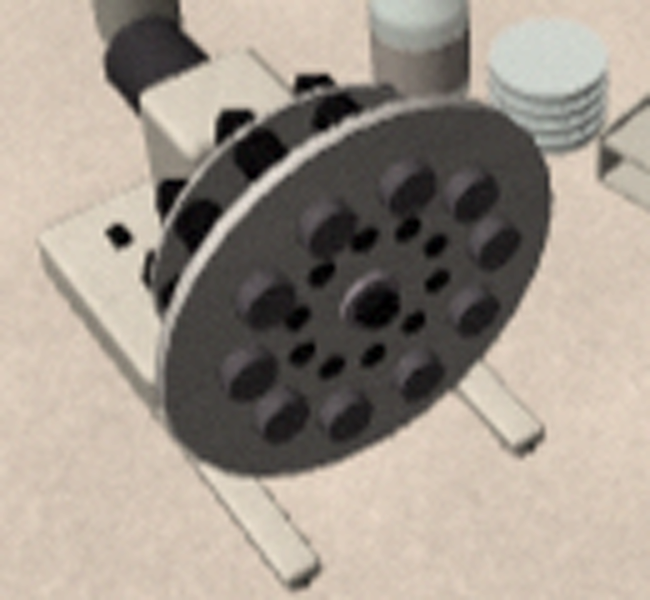

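```bash
cat > h.py <<'E'
import numpy as np
from scipy.optimize import least_squares
from scipy.spatial.transform import Rotation as Ro
def proj(c,X):
    X=np.atleast_2d(X); p=X@c["R"].T+c["t"]
    return np.c_[c["fx"]*p[:,0]/p[:,2]+c["cx"],c["fy"]*p[:,1]/p[:,2]+c["cy"]]
def ray(c,uv):
    o=-c["R"].T@c["t"]; d=c["R"].T@np.array([(uv[0]-c["cx"])/c["fx"],(uv[1]-c["cy"])/c["fy"],1]); return o,d
def atz(c,uv,z):
    o,d=ray(c,uv); return o+d*(z-o[2])/d[2]
E
python3 - <<'E'
from plant import r
from h import *
S=r.get_calibration("side");T=r.get_calibration("top")
s3=lambda p:(250+p[0]/7,90+p[1]/7); t1=lambda p:(330+p[0]/6,110+p[1]/6)
L=atz(S,s3((512,378)),.11);R=atz(S,s3((616,288)),.11);print("handle side",L,R,np.linalg.norm(L-R))
for p in[(188,540),(415,540)]:print("top",atz(T,t1(p),.11))
for p in[(85,445),(548,445),(80,58),(548,58)]:print("unit top",atz(T,t1(p),.15))
for p in[(375,352),(603,160),(50,215)]:print("unit top side",atz(S,s3(p),.15))
print("dish",atz(T,t1((245,232)),.158))
caps=np.array([(412,185),(475,193),(497,243),(477,310),(420,375),(346,413),(282,415),(249,375),(267,298),(330,225)])/5+[155,165]
hub=np.array([373,302])/5+[155,165]
rt=np.array([(40,368),(430,483)])/5+[145,115]
def model(p):
    x,y,yaw,ph,d=p
    ax=np.array([np.cos(yaw),np.sin(yaw),0]);h=np.array([-np.sin(yaw),np.cos(yaw),0]);z=np.array([0,0,1.])
    c=np.array([x,y,.165])
    a=ph+np.arange(10)*np.pi/5
    C=c-ax*d+.085*(np.cos(a)[:,None]*h+np.sin(a)[:,None]*z)
    return C,c-ax*.017,c+.135*h,c-.135*h
def f(p):
    C,hb,a,b=model(p)
    return np.r_[(proj(S,C)-caps).ravel(),(proj(S,hb)-hub).ravel(),(proj(T,a)-rt[0]).ravel(),(proj(T,b)-rt[1]).ravel()]
best=None
for s in(1,-1):
  for k in range(10):
    cc=caps if s>0 else caps
    p0=[.5,.13,-.25,k*np.pi/5+.3,.014]
    caps0=caps.copy()
    if s<0: caps=caps[::-1]
    q=least_squares(f,p0); caps=caps0
    if best is None or q.cost<best[0].cost:best=(q,s)
q,s=best;print(q.cost,s,q.x);print(q.fun.round(1))
for n,p,z in[("rack",(711,475),.0),("stack",(725,288),.064),("bottle",(690,125),.15)]:
    print(n,atz(T,(145+p[0]/5,115+p[1]/5),z))
E
```

```text
handle side [ 0.55429584 -0.26560052  0.11      ] [ 0.55097323 -0.38127974  0.11      ] 0.11572692572059258
top [ 0.55622863 -0.25692562  0.11      ]
top [ 0.55709578 -0.38738723  0.11      ]
unit top [ 0.60649295 -0.18851214  0.15      ]
unit top [ 0.60812013 -0.44708983  0.15      ]
unit top [ 0.82819612 -0.18909202  0.15      ]
unit top [ 0.82947654 -0.45462068  0.15      ]
unit top side [ 0.60147067 -0.1900458   0.15      ]
unit top side [ 0.5985772  -0.44126132  0.15      ]
unit top side [ 0.82549569 -0.19211017  0.15      ]
dish [ 0.72645619 -0.27801206  0.158     ]
2.686507620123078 1 [ 0.5485509   0.31706898 -0.28228109  1.89095682  0.01827092]
[-0.4  0.5 -0.5  0.4 -0.4  0.  -0.6  0.2 -0.3  0.   0.1  0.4  0.   0.1
  0.3 -0.5  0.2  0.3  0.   0.4  0.5  0.4  1.4 -0.1  0.9  0.1]
rack [ 0.52418652 -0.01074278  0.        ]
stack [ 0.65693758 -0.01518184  0.064     ]
bottle [0.7564558  0.01698511 0.15      ]
```

```bash
cat >> h.py <<'E'
def down(yaw):  # tool z down, tool x at heading yaw in world
    x=np.array([np.cos(yaw),np.sin(yaw),0]);z=np.array([0,0,-1.]);return Ro.from_matrix(np.c_[x,np.cross(z,x),z])
def plan(s,pos,rot,n):
    """per-row increments, straight world path, even turn"""
    R0=Ro.from_quat(s["eef_rot"]);rv=(R0.inv()*rot).as_rotvec()
    d=np.asarray(pos)-s["tool_pos"]
    for i in range(n):
        Ri=R0*Ro.from_rotvec(rv*i/n)
        print((Ri.inv().apply(d/n)*1000).round(1).tolist(),(rv/n).round(3).tolist())
E
python3 - <<'E'
from plant import r
from h import *
plan(r.get_state(),[.572,-.323,.25],down(-np.pi/2-.01),10)
E
```

```text
[-16.4, -46.8, -4.3] [0.0, 0.0, 0.027]
[-17.6, -46.3, -4.3] [0.0, 0.0, 0.027]
[-18.9, -45.8, -4.3] [0.0, 0.0, 0.027]
[-20.1, -45.3, -4.3] [0.0, 0.0, 0.027]
[-21.4, -44.7, -4.3] [0.0, 0.0, 0.027]
[-22.6, -44.1, -4.3] [0.0, 0.0, 0.027]
[-23.8, -43.5, -4.3] [0.0, 0.0, 0.027]
[-25.0, -42.8, -4.3] [0.0, 0.0, 0.027]
[-26.1, -42.1, -4.3] [0.0, 0.0, 0.027]
[-27.3, -41.4, -4.3] [0.0, 0.0, 0.027]
```

Call:
{"name": "play_rows", "arguments": {
  "increments": [
    [0,-16,-47,-6,0,0,0.03],
    [0,-18,-46,-6,0,0,0.03],
    [0,-19,-46,-5,0,0,0.03],
    [0,-20,-45,-5,0,0,0.03],
    [0,-21,-45,-5,0,0,0.03],
    [0,-23,-44,-4,0,0,0.03],
    [0,-24,-43,-4,0,0,0.03],
    [0,-25,-43,-4,0,0,0.03]
  ]
}}

```text
clock: 1.15
tool_pos: [0.4966, -0.3807, 0.2427]
eef_rot: [0.709, -0.706, -0.003, 0.001]
contact_force: [-0.1, -1.1, -0.1]
opening: 0.119
```

Run:
```python
from plant import r
from h import *
import cv2
s=r.get_state(); print(s["q"].round(2))
c=r.get_calibration("wrist"); np.save("w1.npy",c,allow_pickle=True)
im=r.snapshot("wrist"); cv2.imwrite("pics/w1.png",cv2.convertScaleAbs(im[:,:,::-1],alpha=1.5))
plan(r.get_state(),[.574,-.323,.2],down(-np.pi/2-.01),4)
```

```text
[ 0.63  0.65 -0.09  1.51  0.06  0.98 -1.04]
[-12.2, -17.3, 10.9] [-0.0, 0.002, 0.006]
[-12.4, -17.3, 10.9] [-0.0, 0.002, 0.006]
[-12.5, -17.2, 10.9] [-0.0, 0.002, 0.006]
[-12.6, -17.1, 10.8] [-0.0, 0.002, 0.006]
```

View pics/w1.png

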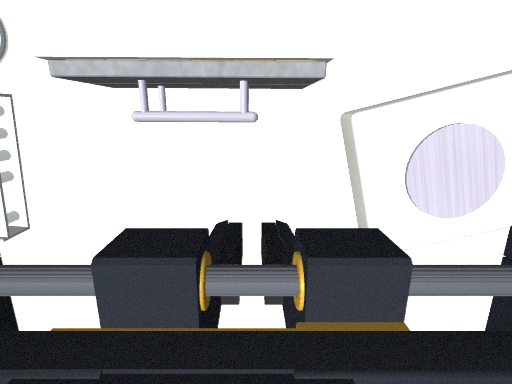

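The wrist view shows the upper bar clearly, from (134,116) to (256,117). The drawer front is behind it.

Run:
```python
from plant import r
from h import *
c=np.load("w1.npy",allow_pickle=True).item()
for p in[(134,116.5),(256,117.5),(195,117)]: print(atz(c,p,.11))
for p in[(52,77),(326,77)]: print("frontedge?",atz(c,p,.14))
for p in[(52,60),(326,60)]: print("frontedge?",atz(c,p,.15))
```

```text
[ 0.55839082 -0.25801991  0.11      ]
[ 0.55818404 -0.38507432  0.11      ]
[ 0.55828742 -0.32155318  0.11      ]
frontedge? [ 0.59322064 -0.19872689  0.14      ]
frontedge? [ 0.59471261 -0.44785549  0.14      ]
frontedge? [ 0.60593033 -0.20763672  0.15      ]
frontedge? [ 0.60731724 -0.4444612   0.15      ]
```

Call:
{"name": "play_rows", "arguments": {
  "increments": [
    [0,-15,-21,5,0,0,0.006],
    [0,-15,-21,5,0,0,0.006],
    [0,-14,-21,5,0,0,0.006],
    [0,-13,-17,8,0,0,0.006],
    [0,0,0,15,0,0,0],
    [0,0,0,15,0,0,0],
    [0,0,0,0,0,0,0],
    [0,0,0,0,0,0,0]
  ]
}}

```text
clock: 2.2
tool_pos: [0.5845, -0.3138, 0.1852]
eef_rot: [-0.704, 0.711, 0.005, 0.001]
contact_force: [0.2, 0.4, 1.0]
opening: 0.006
```

Run:
```python
from plant import r
from h import *
import cv2
s=r.get_state(); print(s["contact_force"])
c=r.get_calibration("wrist"); 
im=r.snapshot("wrist"); cv2.imwrite("pics/w2.png",cv2.convertScaleAbs(im[:,:,::-1],alpha=1.2))
np.save("w1.npy",c,allow_pickle=True)
plan(r.get_state(),[.577,-.323,.095],down(-np.pi/2-.005),4)
```

```text
[0.24813908 0.38521201 1.0072784 ]
[2.5, 1.7, 22.5] [0.001, 0.002, -0.001]
[2.4, 1.7, 22.5] [0.001, 0.002, -0.001]
[2.4, 1.8, 22.5] [0.001, 0.002, -0.001]
[2.3, 1.8, 22.5] [0.001, 0.002, -0.001]
```

View pics/w2.png

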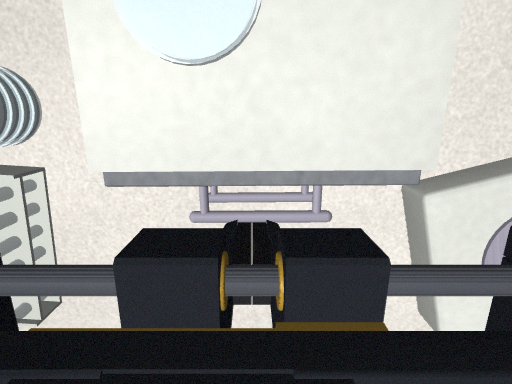

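The bar runs along row 216, from column 190 to 331. The drawer front's lower edge is near row 186, and the fingertips are straight above the gap.

Run:
```python
from h import *
c=np.load("w1.npy",allow_pickle=True).item()
for z in (.11,.115):
  for p in[(190,216),(331,216)]: print(atz(c,p,z))
for p in[(105,186),(420,185)]: print("front",atz(c,p,.14))
print(proj(c,[[.577,-.323,.095],[.567,-.323,.11]]))
```

```text
[ 0.55879263 -0.25631629  0.11      ]
[ 0.55816521 -0.38707638  0.11      ]
[ 0.56061367 -0.25750067  0.115     ]
[ 0.55999867 -0.38567233  0.115     ]
front [ 0.5954347  -0.19704521  0.14      ]
front [ 0.59482325 -0.44718701  0.14      ]
[[261.3758889  192.44673666]
 [261.77496276 207.25927316]]
```

Call:
{"name": "play_rows", "arguments": {
  "increments": [
    [0,3,3,10,0,0,0],
    [0,2,2,20,0,0,0],
    [0,2,1,20,0,0,0],
    [0,1,0,20,0,0,0],
    [0,0,0,15,0,0,0],
    [0,0,0,5,0,0,0],
    [0,0,0,0,0,0,0],
    [0,0,0,0,0,0,0]
  ]
}}

```text
clock: 3.25
tool_pos: [0.5774, -0.3251, 0.0936]
eef_rot: [-0.703, 0.712, 0.002, 0.001]
contact_force: [-0.4, -0.7, 0.6]
opening: 0.005
```

Call:
{"name": "play_rows", "arguments": {
  "increments": [
    [0,0,8,0,0,0,0],
    [0,0,20,0,0,0,0],
    [0,0,24,0,0,0,0],
    [0,0,24,0,0,0,0],
    [0,0,24,0,0,0,0],
    [0,0,24,0,0,0,0],
    [0,0,16,0,0,0,0],
    [0,0,6,0,0,0,0]
  ]
}}

```text
clock: 4.25
tool_pos: [0.4263, -0.3246, 0.098]
eef_rot: [-0.702, 0.712, -0.002, 0.002]
contact_force: [0.3, 0.8, 0.5]
opening: 0.006
```

Run:
```python
from plant import r
from h import *
import cv2
im=r.snapshot("side"); cv2.imwrite("pics/s2.png",cv2.convertScaleAbs(cv2.resize(im[70:270,200:400,::-1],None,fx=3,fy=3),alpha=1.5))
```

```text
(no output)
```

View pics/s2.png

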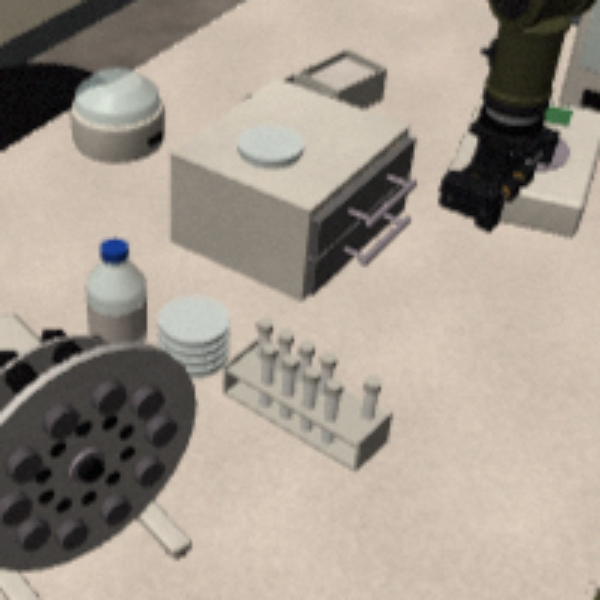

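Run:
```python
from plant import r
from h import *
s=r.get_state()
print(s["tool_pos"],s["q"], s["clock"])
S=r.get_calibration("side")
p=proj(S,[s["tool_pos"],[.559,-.257,.11],[.559,-.387,.11],[.559,-.257,.12],[.559,-.387,.12]]);print(p,(p-[200,70])*3)
import cv2
im=r.snapshot("wrist"); cv2.imwrite("pics/w3.png",cv2.convertScaleAbs(im[:,:,::-1],alpha=1.3))
```

```text
[ 0.42573693 -0.32461575  0.09792051] [ 0.61455595  0.73587623 -0.07856541  1.94071498  0.1120095   0.46517506
 -1.12819774] 4.3
[[359.14750438 151.18964768]
 [320.99773827 144.59684414]
 [336.9366153  129.86142019]
 [321.28809731 142.51273496]
 [337.28209917 127.81536123]] [[477.44251314 243.56894304]
 [362.9932148  223.79053242]
 [410.8098459  179.58426058]
 [363.86429193 217.53820489]
 [411.84629752 173.4460837 ]]
```

View pics/w3.png

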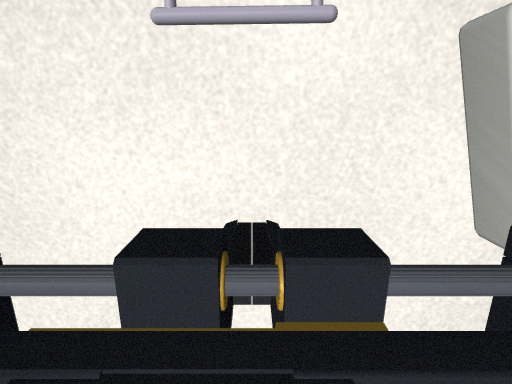

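The drawer did not move, so the hook missed. I'll locate the bar again from this view.

Run:
```python
from plant import r
from h import *
c=r.get_calibration("wrist"); S=r.get_calibration("side")
print("cam",-c["R"].T@c["t"])
L=lambda u,v:ray(c,(u,v))
# triangulate ends: wrist + side
def tri(obs):
    A=[];b=[]
    for c,uv in obs:
        o,d=ray(c,uv);d/=np.linalg.norm(d);P=np.eye(3)-np.outer(d,d);A.append(P);b.append(P@o)
    return np.linalg.lstsq(np.vstack(A),np.hstack(b),rcond=None)[0]
c2=np.load("w1.npy",allow_pickle=True).item()
s=lambda p:(250+p[0]/7,90+p[1]/7)
for name,w,w2,sd in[("left",(155,15),(193,216),(512,378)),("right",(334,13),(328,216),(616,288))]:
    print(name,tri([(c,w),(S,s(sd))]),tri([(c2,w2),(S,s(sd))]),tri([(c,w),(c2,w2)]))
```

```text
cam [ 0.49136453 -0.32553863  0.27592121]
left [ 0.55112062 -0.27285595  0.10305124] [ 0.5560623  -0.26116543  0.11132131] [ 0.55039044 -0.26080739  0.08296829]
right [ 0.54135969 -0.36510574  0.12127017] [ 0.55487529 -0.38685936  0.10472342] [ 0.5501255  -0.3826362   0.08638637]
```

Run:
```python
from plant import r
from h import *
c=r.get_calibration("wrist"); s=r.get_state()
c2=np.load("w1.npy",allow_pickle=True).item()
print("cam2",-c2["R"].T@c2["t"],c2["R"][2],c["R"][2])
pts=[s["tool_pos"],[.557,-.261,.11],[.557,-.383,.11],[.557,-.261,.05],[.557,-.383,.05]]
print(proj(c,pts));print(proj(c2,[[.5845,-.3138,.1852]]+pts[1:]))
S=r.get_calibration("side");print(proj(S,pts))
im=r.snapshot("side"); import cv2; cv2.imwrite("pics/s3.png",cv2.convertScaleAbs(cv2.resize(im[90:170,300:400,::-1],None,fx=7,fy=7,interpolation=2),alpha=1.5))
```

```text
cam2 [ 0.65078653 -0.31614772  0.36258571] [-0.25906063  0.00968319 -0.96581252] [-0.24882781  0.00226804 -0.96854508]
[[250.88259705 218.11518662]
 [120.88736042 -17.59452993]
 [364.81898344 -20.65155069]
 [158.28508136  20.80625077]
 [332.21425954  18.67967159]]
[[250.78850403 218.15281824]
 [195.14135646 217.79290986]
 [326.5104733  217.20529759]
 [205.54834476 199.21024593]
 [313.57105437 198.65979799]]
[[358.84225125 151.09399164]
 [321.95488778 144.30195144]
 [336.90005476 130.4581256 ]
 [320.24297167 156.41480869]
 [334.88528257 142.38055741]]
```

View pics/s3.png

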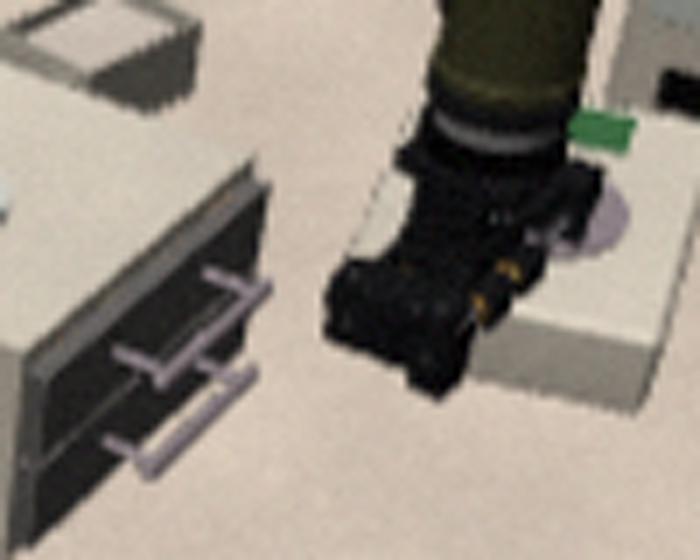

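Run:
```python
from plant import r
from h import *
import cv2
S=r.get_calibration("side");s=r.get_state();R=Ro.from_quat(s["eef_rot"])
im=r.snapshot("side")[90:170,320:400,::-1]
g=(255*(im/255.)**.45).astype(np.uint8);g=cv2.resize(g,None,fx=7,fy=7,interpolation=2)
for l,col in[([0,0,0],(0,0,255)),([0,0,-.019],(0,255,0)),([0,0,-.064],(255,0,0)),([.093,0,-.064],(255,255,0)),([-.093,0,-.064],(255,255,0))]:
    p=(proj(S,s["tool_pos"]+R.apply(l))[0]-[320,90])*7
    cv2.circle(g,tuple(int(v) for v in p),4,col,1)
cv2.imwrite("pics/s4.png",g)
im=r.snapshot("top"); cv2.imwrite("pics/t4.png",cv2.convertScaleAbs(cv2.resize(im[100:260,310:440,::-1],None,fx=4,fy=4,interpolation=2),alpha=1.5))
```

```text
(no output)
```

View pics/s4.png

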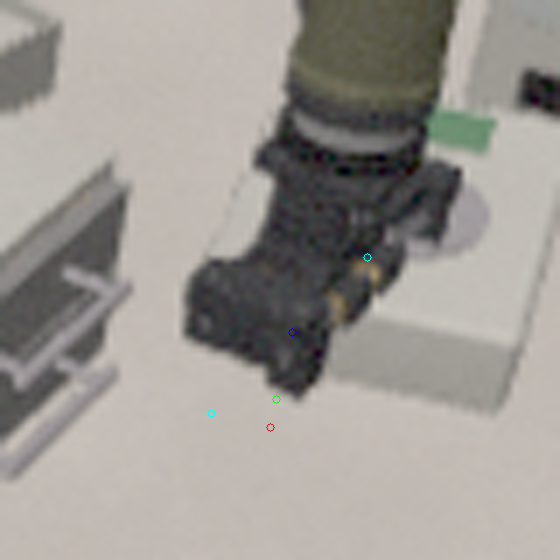

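View pics/t4.png

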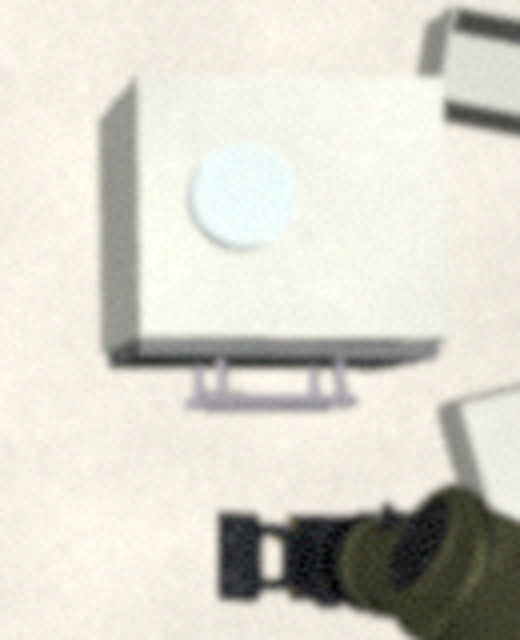

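Run:
```python
from plant import r
from h import *
T=r.get_calibration("top");s=r.get_state();R=Ro.from_quat(s["eef_rot"])
for l in([0,0,0],[0,0,-.064],[0,0,-.12],[.093,0,-.1],[-.093,0,-.1]):
    print(l,(proj(T,s["tool_pos"]+R.apply(l))[0]-[310,100])*4)
print(R.as_matrix().round(3)); print(s["tool_pos"],s["contact_force"],s["joint_torque"].round(2),s["moment"])
```

```text
[0, 0, 0] [281.93227803 548.57284121]
[0, 0, -0.064] [309.10962941 551.93430424]
[0, 0, -0.12] [335.39405585 555.18532479]
[0.093, 0, -0.1] [442.94786272 556.22620695]
[-0.093, 0, -0.1] [208.6600488  551.75357256]
[[-0.012 -1.     0.007]
 [-1.     0.012  0.   ]
 [-0.    -0.007 -1.   ]]
[ 0.42868082 -0.32421293  0.09756071] [ 0.3203468   0.66099145 -0.25757986] [ 3.000e-01 -4.879e+01  4.000e-01 -8.880e+00 -1.000e-02 -6.000e-02
 -0.000e+00] [ 0.03567653 -0.01077375  0.06064928]
```

Run:
```python
from plant import r
from h import *
import cv2
s=r.get_state();R=Ro.from_quat(s["eef_rot"]);c=r.get_calibration("wrist")
for y in(-.009,0,.009):
  for z in(0,-.01,-.02,-.03,-.05): print(y,z,proj(c,s["tool_pos"]+R.apply([[.0175,y,z],[-.0175,y,z]])).round(1).tolist())
im=r.snapshot("wrist")[190:340,150:360,::-1]
g=(255*(im/255.)**.45).astype(np.uint8);cv2.imwrite("pics/w5.png",cv2.resize(g,None,fx=3.5,fy=3.5,interpolation=2))
```

```text
-0.009 0 [[278.1, 205.0], [223.8, 205.0]]
-0.009 -0.01 [[279.5, 210.0], [222.3, 209.9]]
-0.009 -0.02 [[281.2, 215.5], [220.6, 215.4]]
-0.009 -0.03 [[283.0, 221.8], [218.7, 221.6]]
-0.009 -0.05 [[287.5, 236.8], [214.2, 236.7]]
0 0 [[277.7, 218.2], [224.1, 218.1]]
0 -0.01 [[279.1, 223.8], [222.6, 223.7]]
0 -0.02 [[280.7, 230.1], [221.0, 230.0]]
0 -0.03 [[282.5, 237.1], [219.2, 237.0]]
0 -0.05 [[286.8, 254.0], [214.7, 253.8]]
0.009 0 [[277.4, 231.0], [224.4, 231.0]]
0.009 -0.01 [[278.8, 237.3], [223.0, 237.2]]
0.009 -0.02 [[280.3, 244.2], [221.4, 244.1]]
0.009 -0.03 [[282.1, 251.9], [219.6, 251.8]]
0.009 -0.05 [[286.2, 270.6], [215.3, 270.5]]
```

View pics/w5.png

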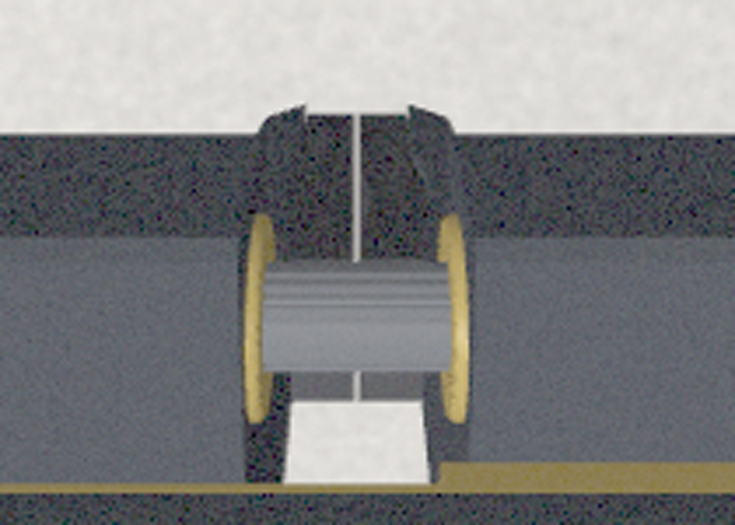

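The reported TCP lies about 25 to 30 mm beyond the visible fingertips. The wrist and side views agree on this: in the wrist view the tips sit at row 222, where a point 28 mm short would be. So the fingers passed just over the bar. I'll redo the hook about 25 mm deeper, in careful steps.

Run:
```python
from plant import r
from h import *
plan(r.get_state(),[.578,-.323,.18],down(-np.pi/2-.01),6)
```

```text
[-0.5, -25.0, -13.6] [-0.001, 0.0, -0.0]
[-0.5, -25.0, -13.6] [-0.001, 0.0, -0.0]
[-0.5, -25.0, -13.6] [-0.001, 0.0, -0.0]
[-0.5, -24.9, -13.7] [-0.001, 0.0, -0.0]
[-0.4, -24.9, -13.7] [-0.001, 0.0, -0.0]
[-0.4, -24.9, -13.7] [-0.001, 0.0, -0.0]
```

Call:
{"name": "play_rows", "arguments": {
  "increments": [
    [0,0,0,-35,0,0,0],
    [0,0,-10,-20,0,0,0],
    [0,0,-30,-8,0,0,0],
    [0,0,-36,0,0,0,0],
    [0,0,-36,0,0,0,0],
    [0,0,-28,6,0,0,0],
    [0,0,-12,12,0,0,0],
    [0,0,0,0,0,0,0]
  ]
}}

```text
clock: 5.55
tool_pos: [0.5878, -0.3234, 0.1436]
eef_rot: [-0.704, 0.71, -0.002, 0.003]
contact_force: [-0.4, -0.3, 0.3]
opening: 0.001
```

Run:
```python
from plant import r
from h import *
plan(r.get_state(),[.579,-.323,.095],down(-np.pi/2-.01),4)
```

```text
[-0.1, 2.3, 12.1] [-0.002, 0.0, 0.001]
[-0.1, 2.3, 12.1] [-0.002, 0.0, 0.001]
[-0.1, 2.2, 12.1] [-0.002, 0.0, 0.001]
[-0.1, 2.2, 12.1] [-0.002, 0.0, 0.001]
```

Call:
{"name": "play_rows", "arguments": {
  "increments": [
    [0,0,8,0,-0.005,0,0],
    [0,0,1,12,0,0,0],
    [0,0,0,12,0,0,0],
    [0,0,0,12,0,0,0],
    [0,0,0,10,0,0,0],
    [0,0,0,8,0,0,0],
    [0,0,0,8,0,0,0],
    [0,0,0,0,0,0,0]
  ]
}}

```text
clock: 6.55
tool_pos: [0.5745, -0.3245, 0.077]
eef_rot: [-0.703, 0.711, 0.001, 0.0]
contact_force: [-1.0, -0.1, -0.2]
opening: 0.007
```

Run:
```python
from plant import r
from h import *
import cv2
s=r.get_state();print(s["contact_force"],s["tool_pos"])
im=r.snapshot("side")[90:170,280:380,::-1]
g=(255*(im/255.)**.5).astype(np.uint8);cv2.imwrite("pics/s6.png",cv2.resize(g,None,fx=7,fy=7,interpolation=2))
im=r.snapshot("wrist")[:,:,::-1]
g=(255*(im/255.)**.5).astype(np.uint8);cv2.imwrite("pics/w6.png",g)
```

```text
[-1.03441091 -0.1029071  -0.18400709] [ 0.57452276 -0.3245486   0.07704368]
```

View pics/s6.png

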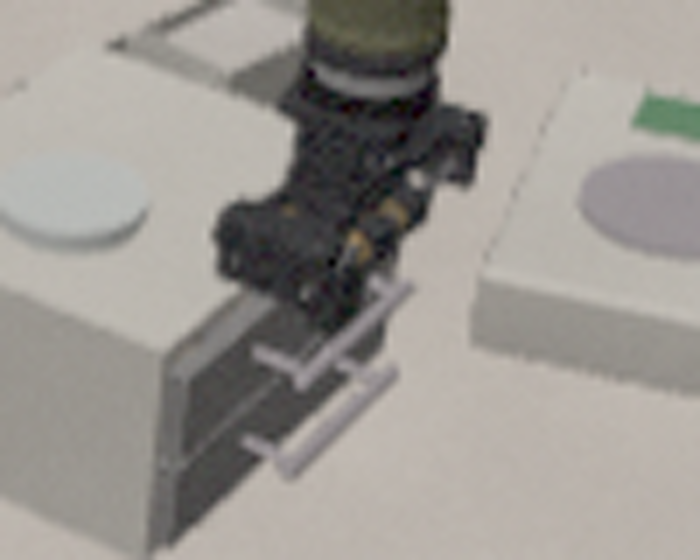

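View pics/w6.png

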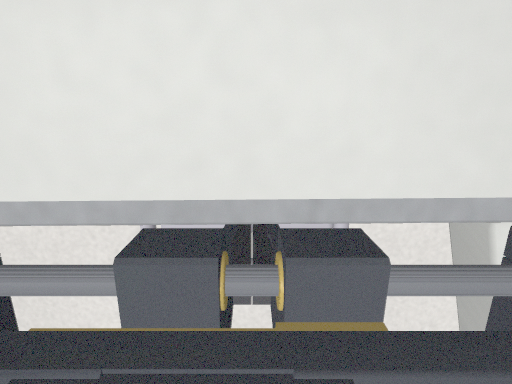

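The tips now sit behind the bar with no contact. I'll go 8 mm deeper, then pull.

Call:
{"name": "play_rows", "arguments": {
  "increments": [
    [0,0,-3,5,0,0,0],
    [0,0,-1,5,0,0,0],
    [0,0,0,3,0,0,0],
    [0,0,6,0,0,0,0],
    [0,0,10,0,0,0,0],
    [0,0,12,1,0,0,0],
    [0,0,12,1,0,0,0],
    [0,0,12,1,0,0,0]
  ]
}}

```text
clock: 7.65
tool_pos: [0.5262, -0.3248, 0.0625]
eef_rot: [-0.704, 0.711, -0.002, 0.002]
contact_force: [1.8, -1.1, 1.7]
opening: 0.004
```

Run:
```python
from plant import r
import cv2,numpy as np
im=r.snapshot("side")[90:170,280:380,::-1]
g=(255*(im/255.)**.5).astype(np.uint8);cv2.imwrite("pics/s7.png",cv2.resize(g,None,fx=6,fy=6,interpolation=2))
```

```text
(no output)
```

View pics/s7.png

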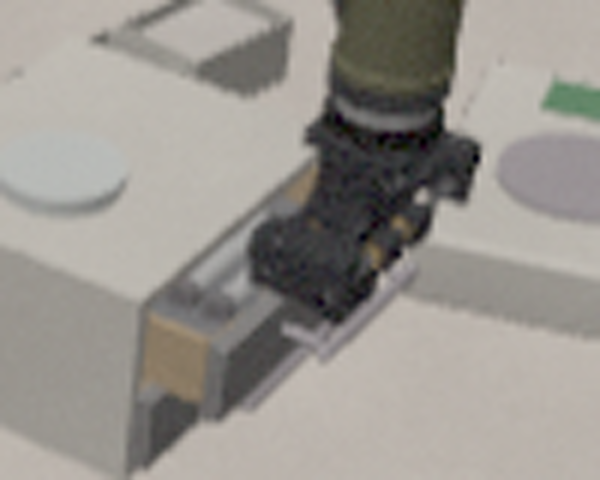

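The drawer is hooked and about 40 mm out. I'll keep pulling.

Call:
{"name": "play_rows", "arguments": {
  "increments": [
    [0,0,12,0,0,0,0],
    [0,0,13,0,0,0,0],
    [0,0,13,0,0,0,0],
    [0,0,13,0,0,0,0],
    [0,0,13,0,0,0,0],
    [0,0,13,0,0,0,0],
    [0,0,8,0,0,0,0],
    [0,0,2,0,0,0,0]
  ]
}}

```text
clock: 8.7
tool_pos: [0.4303, -0.3245, 0.062]
eef_rot: [-0.703, 0.711, -0.001, 0.0]
contact_force: [0.9, -0.9, 0.6]
opening: 0.006
```

Run:
```python
from plant import r
import cv2,numpy as np
im=r.snapshot("side")[90:170,280:380,::-1]
g=(255*(im/255.)**.5).astype(np.uint8);cv2.imwrite("pics/s8.png",cv2.resize(g,None,fx=6,fy=6,interpolation=2))
```

```text
(no output)
```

View pics/s8.png

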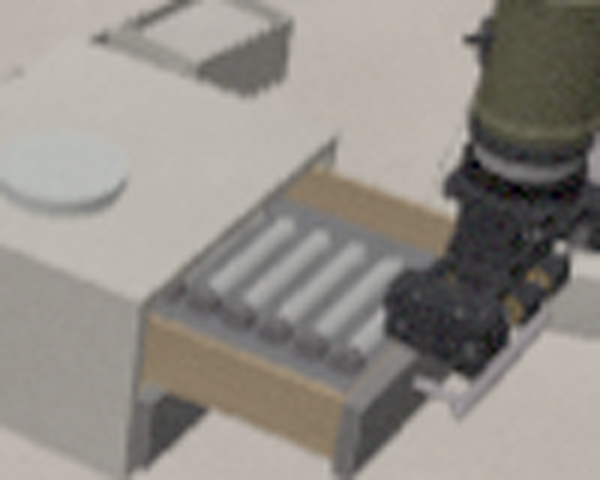

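Call:
{"name": "play_rows", "arguments": {
  "increments": [
    [0,0,-7,0,0,0,0],
    [0,0,-1,-8,0,0,0],
    [0,0,0,-40,0,0,0],
    [0.2,0,0,-60,0,0,0],
    [0.4,0,0,-60,0,0,0],
    [0.5,0,0,-60,0,0,0],
    [0.5,0,0,-60,0,0,0],
    [0.5,-30,0,-40,0,0,0]
  ]
}}

```text
clock: 9.75
tool_pos: [0.4387, -0.2934, 0.4002]
eef_rot: [-0.703, 0.711, 0.002, -0.0]
contact_force: [0.5, 0.9, -0.4]
opening: 0.5
```

Run:
```python
from plant import r
from h import *
import cv2
s=r.get_state()
plan(s,[.549,.317,.40],down(-.282),14)
im=r.snapshot("side")[60:190,250:400,::-1]
g=(255*(im/255.)**.5).astype(np.uint8);cv2.imwrite("pics/s9.png",cv2.resize(g,None,fx=5,fy=4.5,interpolation=2))
```

```text
[-43.7, -7.4, 0.1] [0.0, 0.0, -0.093]
[-42.8, -11.4, 0.1] [0.0, 0.0, -0.093]
[-41.6, -15.3, 0.1] [0.0, 0.0, -0.093]
[-40.0, -19.1, 0.1] [0.0, 0.0, -0.093]
[-38.0, -22.7, 0.1] [0.0, 0.0, -0.093]
[-35.8, -26.2, 0.1] [0.0, 0.0, -0.093]
[-33.2, -29.4, 0.0] [0.0, 0.0, -0.093]
[-30.3, -32.3, 0.0] [0.0, 0.0, -0.093]
[-27.2, -35.0, 0.0] [0.0, 0.0, -0.093]
[-23.8, -37.4, 0.0] [0.0, 0.0, -0.093]
[-20.3, -39.4, 0.0] [0.0, 0.0, -0.093]
[-16.5, -41.1, 0.0] [0.0, 0.0, -0.093]
[-12.6, -42.5, 0.0] [0.0, 0.0, -0.093]
[-8.6, -43.5, 0.0] [0.0, 0.0, -0.093]
```

View pics/s9.png

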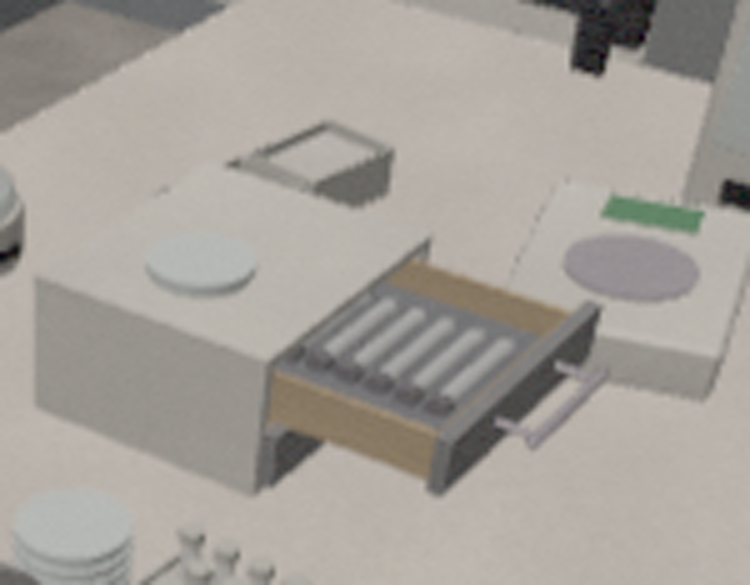

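The drawer is well open and clear of the gripper. Next I'll go to the wheel.

Call:
{"name": "play_rows", "arguments": {
  "increments": [
    [0.5,-44,-7,0,0,0,-0.095],
    [0.5,-43,-11,0,0,0,-0.095],
    [0.5,-42,-15,0,0,0,-0.095],
    [0.5,-40,-19,0,0,0,-0.095],
    [0.5,-38,-23,0,0,0,-0.095],
    [0.5,-36,-26,0,0,0,-0.095],
    [0.5,-33,-29,0,0,0,-0.095],
    [0.5,-30,-32,0,0,0,-0.095]
  ]
}}

```text
clock: 10.8
tool_pos: [0.495, 0.0725, 0.4105]
eef_rot: [0.923, -0.386, 0.005, -0.002]
contact_force: [1.2, -0.6, 0.7]
opening: 0.499
```

Run:
```python
from plant import r
from h import *
s=r.get_state()
plan(s,[.549,.317,.38],down(-.282),6)
```

```text
[-22.7, -35.0, 5.1] [-0.001, -0.002, -0.085]
[-19.7, -36.8, 5.1] [-0.001, -0.002, -0.085]
[-16.5, -38.4, 5.2] [-0.001, -0.002, -0.085]
[-13.1, -39.6, 5.1] [-0.001, -0.002, -0.085]
[-9.7, -40.6, 5.1] [-0.001, -0.002, -0.085]
[-6.2, -41.3, 5.1] [-0.001, -0.002, -0.085]
```

Call:
{"name": "play_rows", "arguments": {
  "increments": [
    [0.5,-23,-35,5,0,0,-0.085],
    [0.5,-20,-37,5,0,0,-0.085],
    [0.5,-16,-38,5,0,0,-0.085],
    [0.5,-13,-40,5,0,0,-0.085],
    [0.5,-10,-40,5,0,0,-0.085],
    [0.5,-6,-40,5,0,0,-0.085],
    [0.5,0,0,0,0,0,0],
    [0.5,0,0,0,0,0,0]
  ]
}}

```text
clock: 11.8
tool_pos: [0.5437, 0.3279, 0.3804]
eef_rot: [0.992, -0.127, 0.005, 0.001]
contact_force: [0.0, -0.3, 0.7]
opening: 0.502
```

Run:
```python
from plant import r
from h import *
import cv2
s=r.get_state();print(s["q"].round(2))
plan(s,[.549,.317,.32],down(-.282),4)
c=r.get_calibration("wrist"); np.save("w2.npy",c,allow_pickle=True)
im=r.snapshot("wrist")[:,:,::-1]
g=(255*(im/255.)**.5).astype(np.uint8);cv2.imwrite("pics/w10.png",g)
```

```text
[-0.34  0.6  -0.56  1.25  0.32  1.37 -1.13]
[1.8, 2.3, 15.1] [0.0, -0.002, 0.007]
[1.9, 2.3, 15.1] [0.0, -0.002, 0.007]
[1.9, 2.3, 15.1] [0.0, -0.002, 0.007]
[2.0, 2.3, 15.1] [0.0, -0.002, 0.007]
```

View pics/w10.png

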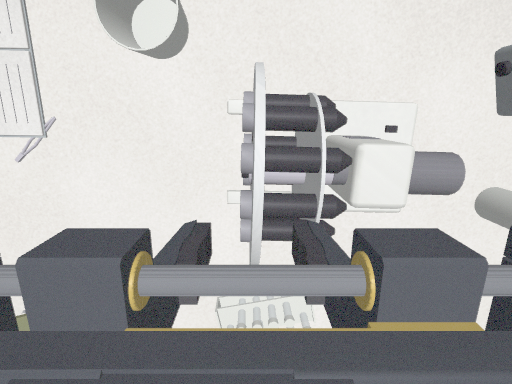

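The plate is edge-on between the fingers, at about column 259 against 251 for the jaw centre. I'll compare that with the predicted projection.

```bash
cat >> h.py <<'E'
WC=np.array([.5486,.317,.165]);YAW=-.282
AX=np.array([np.cos(YAW),np.sin(YAW),0]);H=np.array([-np.sin(YAW),np.cos(YAW),0]);Z=np.array([0,0,1.])
E
python3 - <<'E'
from h import *
import cv2
c=np.load("w2.npy",allow_pickle=True).item()
g=cv2.imread("pics/w10.png")
for off,col in((-.005,(0,0,255)),(.005,(255,0,0))):
  a=np.radians(np.arange(0,181,2))
  P=proj(c,WC+AX*off+.135*(np.cos(a)[:,None]*H+np.sin(a)[:,None]*Z))
  for p in P: cv2.circle(g,tuple(int(round(v*1)) for v in p),1,col,-1)
cv2.imwrite("pics/w11.png",cv2.resize(g[40:290,180:400],None,fx=2.4,fy=2.4))
E
```

```text
(no output)
```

View pics/w11.png

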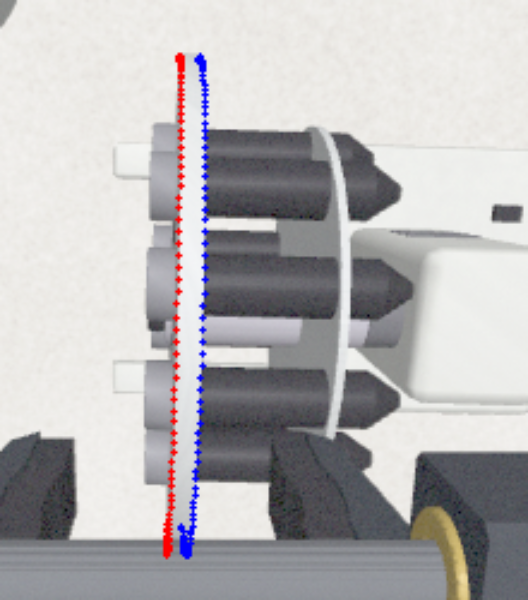

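Run:
```python
from plant import r
from h import *
s=r.get_state()
plan(s,WC+Z*.095,down(YAW),7)
```

```text
[0.9, 1.3, 17.2] [-0.0, -0.001, 0.004]
[1.0, 1.3, 17.2] [-0.0, -0.001, 0.004]
[1.0, 1.3, 17.2] [-0.0, -0.001, 0.004]
[1.0, 1.3, 17.2] [-0.0, -0.001, 0.004]
[1.1, 1.3, 17.2] [-0.0, -0.001, 0.004]
[1.1, 1.3, 17.2] [-0.0, -0.001, 0.004]
[1.1, 1.3, 17.2] [-0.0, -0.001, 0.004]
```

Call:
{"name": "play_rows", "arguments": {
  "increments": [
    [0.5,3,4,10,0,0,0.01],
    [0.5,2,3,17,0,0,0.01],
    [0.5,1,1,20,0,0,0.007],
    [0.5,1,1,20,0,0,0],
    [0.5,0,0,20,0,0,0],
    [0.5,0,0,18,0,0,0],
    [0.5,0,0,10,0,0,0],
    [0.5,0,0,0,0,0,0]
  ]
}}

```text
clock: 12.85
tool_pos: [0.5524, 0.3028, 0.2615]
eef_rot: [0.989, -0.15, 0.007, 0.004]
contact_force: [0.1, -0.5, 0.0]
opening: 0.497
```

Run:
```python
from plant import r
from h import *
import cv2
s=r.get_state()
plan(s,WC+Z*.085,down(YAW),1)
im=r.snapshot("wrist")[:,:,::-1]
g=(255*(im/255.)**.5).astype(np.uint8);cv2.imwrite("pics/w12.png",g)
im=r.snapshot("side")[130:300,140:310,::-1]
g=(255*(im/255.)**.5).astype(np.uint8);cv2.imwrite("pics/s12.png",cv2.resize(g,None,fx=3.5,fy=3.5,interpolation=2))
```

```text
[-8.0, -12.4, 11.3] [0.006, -0.015, -0.02]
```

View pics/w12.png

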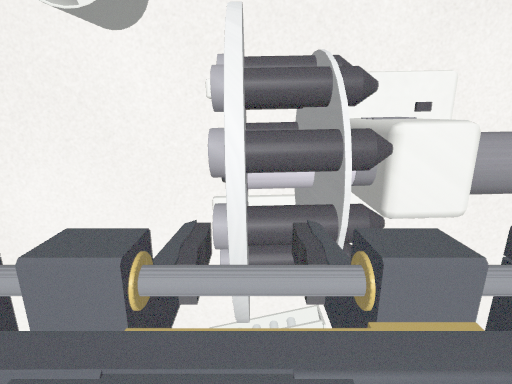

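View pics/s12.png

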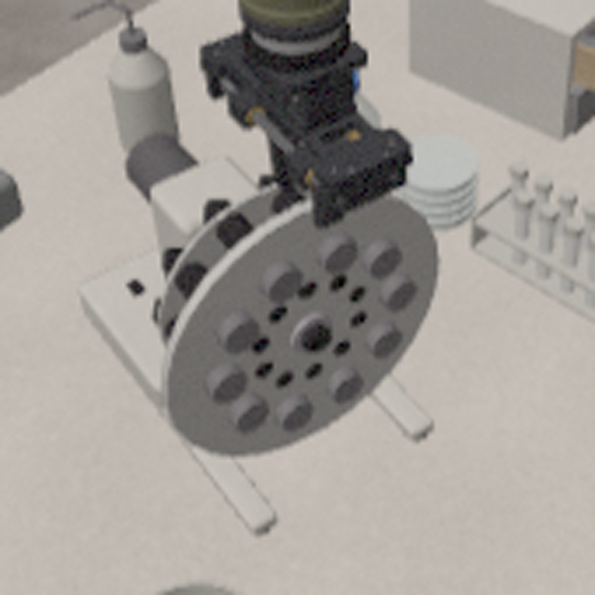

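Call:
{"name": "play_rows", "arguments": {
  "increments": [
    [0.5,-4,-6,3,0,-0.007,-0.01],
    [0.5,-3,-4,4,0,-0.004,-0.007],
    [0.5,0,0,4,0,0,0],
    [0.5,0,0,0,0,0,0],
    [0,0,0,0,0,0,0],
    [0,0,0,0,0,0,0],
    [0,0,0,0,0,0,0],
    [0,0,0,0,0,0,0]
  ],
  "grip_force": 30
}}

```text
clock: 13.95
tool_pos: [0.5485, 0.3176, 0.2525]
eef_rot: [0.99, -0.141, 0.002, 0.001]
contact_force: [-2.5, -0.2, 1.0]
opening: 0.114
```

```bash
cat >> h.py <<'E'
def wstate(s,tag=""):
    """tool angle about shaft (deg, + = top towards -H/right), TCP radius, and torque the tool applies on the wheel about shaft (+ same sense)"""
    p=s["tool_pos"]-WC; R=Ro.from_quat(s["eef_rot"]).as_matrix()
    z=R[:,2]; tilt=np.degrees(np.arctan2(z@H,-z@Z)) # + when tool x-rot positive
    ang=np.degrees(np.arctan2(-(p@H),p@Z)); rad=np.hypot(p@H,p@Z)
    F=s["contact_force"];M=s["moment"]
    ah=np.radians(ang);g=WC+(.125)*(-np.sin(ah)*H+np.cos(ah)*Z)
    t=-np.cos(ah)*H-np.sin(ah)*Z
    print(tag,"clk %.2f ang %.1f tilt %.1f rad %.1f ax %.1f | Ft %.2f Fr %.2f Fa %.2f | tau_rim %.3f  M.ax %.3f open %.3f"%(s["clock"],ang,tilt,rad*1e3,p@AX*1e3,F@t,F@(g-WC)/.125,F@AX,-F@t*.125,M@AX,s["opening"]))
    np.set_printoptions(suppress=True)
    e=R.T@(WC+(g-WC)/.125*.085-s["tool_pos"])*1e3
    print("   axis err rotvec",np.round(np.cross(R[:,0],AX)@R,3),"tool-frame shift to r=85:",e.round(1))
E
python3 - <<'E'
from plant import r
from h import *
s=r.get_state();wstate(s);print(s["q"].round(2),s["moment"])
E
```

```text
clk 13.95 ang -0.4 tilt -0.1 rad 87.5 ax -0.3 | Ft 0.95 Fr 1.00 Fa -2.35 | tau_rim -0.118  M.ax -0.104 open 0.114
   axis err rotvec [-0.    -0.005 -0.001] tool-frame shift to r=85: [0.3 0.  2.5]
[-0.32  0.69 -0.53  1.47  0.38  1.08 -1.21] [ 0.03823652  0.50682277 -0.00205026]
```

The plate is gripped (opening 10 mm). Now I'll start feeling the wheel in small turning steps.

Call:
{"name": "play_rows", "arguments": {
  "increments": [
    [0,0,3,0,0.03,0,0],
    [0,0,4.4,0.1,0.05,0,0],
    [0,0,4.4,0.1,0.05,0,0],
    [0,0,4.4,0.1,0.05,0,0],
    [0,0,4.4,0.1,0.05,0,0],
    [0,0,4.4,0.1,0.05,0,0],
    [0,0,4.4,0.1,0.05,0,0],
    [0,0,4.4,0.1,0.05,0,0]
  ]
}}

```text
clock: 14.95
tool_pos: [0.54, 0.2885, 0.2464]
eef_rot: [0.971, -0.136, 0.031, -0.193]
contact_force: [3.0, 4.2, -7.0]
opening: 0.108
```

```bash
cat > ws.py <<'E'
from plant import r
from h import *
s=r.get_state();wstate(s);print(s["q"].round(2),s["moment"].round(2),s["qd"].round(2))
E
python3 ws.py
```

```text
clk 14.95 ang 20.1 tilt 22.6 rad 86.7 ax -0.3 | Ft -2.15 Fr -8.22 Fa 1.69 | tau_rim 0.269  M.ax -0.513 open 0.108
   axis err rotvec [ 0.    -0.006  0.005] tool-frame shift to r=85: [0.3 0.1 1.7]
[ 0.05  0.62 -0.74  1.84  0.27  0.53 -1.01] [-0.52  0.06 -0.14] [ 0.45  0.04 -0.28  0.36 -0.11 -0.56  0.27]
```

Call:
{"name": "play_rows", "arguments": {
  "increments": [
    [0,0,4.6,0.1,0.045,0,0],
    [0,0,4.6,0.1,0.045,0,0],
    [0,0,4.6,0.1,0.045,0,0],
    [0,0,4.6,0.1,0.045,0,0],
    [0,0,4.6,0.1,0.045,0,0],
    [0,0,4.6,0.1,0.045,0,0],
    [0,0,4.6,0.1,0.045,0,0],
    [0,0,4.6,0.1,0.045,0,0]
  ]
}}

```text
clock: 15.95
tool_pos: [0.5321, 0.2614, 0.2283]
eef_rot: [0.918, -0.128, 0.057, -0.372]
contact_force: [3.1, 8.8, -8.5]
opening: 0.111
```

```bash
python3 ws.py
```

```text
clk 15.95 ang 42.5 tilt 44.2 rad 85.8 ax -0.4 | Ft -1.17 Fr -12.56 Fa 0.57 | tau_rim 0.146  M.ax -0.534 open 0.111
   axis err rotvec [ 0.    -0.005  0.008] tool-frame shift to r=85: [0.3 0.  0.9]
[ 0.45  0.81 -1.03  2.1   0.29  0.08 -0.79] [-0.48  0.26 -0.1 ] [ 0.32  0.32 -0.24  0.21  0.13 -0.39  0.17]
```

Call:
{"name": "play_rows", "arguments": {
  "increments": [
    [0,0,-3,1,-0.03,0,0],
    [0,0,-4.4,1,-0.05,0,0],
    [0,0,-4.4,0.5,-0.05,0,0],
    [0,0,-4.4,0.1,-0.05,0,0],
    [0,0,-4.4,0.1,-0.05,0,0],
    [0,0,-4.4,0.1,-0.05,0,0],
    [0,0,-4.4,0.1,-0.05,0,0],
    [0,0,-4.4,0.1,-0.05,0,0]
  ]
}}

```text
clock: 16.95
tool_pos: [0.5384, 0.2827, 0.2436]
eef_rot: [0.973, -0.14, 0.029, -0.18]
contact_force: [2.1, 1.9, -7.5]
opening: 0.11
```

```bash
python3 ws.py
```

```text
clk 16.95 ang 24.5 tilt 21.0 rad 86.3 ax -0.3 | Ft 0.90 Fr -7.80 Fa 1.50 | tau_rim -0.112  M.ax -0.110 open 0.110
   axis err rotvec [-0.    -0.007 -0.002] tool-frame shift to r=85: [ 0.3 -0.1  1.3]
[ 0.03  0.61 -0.7   1.83  0.26  0.55 -1.01] [-0.15 -0.13  0.06] [-0.48 -0.06  0.34 -0.33  0.09  0.53 -0.27]
```

Call:
{"name": "play_rows", "arguments": {
  "increments": [
    [0,0,-4.4,0.3,-0.05,0,0],
    [0,0,-4.4,0.3,-0.05,0,0],
    [0,0,-4.4,0.3,-0.05,0,0],
    [0,0,-4.4,0.1,-0.05,0,0],
    [0,0,-4.4,0.1,-0.05,0,0],
    [0,0,-4.4,0.1,-0.05,0,0],
    [0,0,-4.4,0.1,-0.05,0,0],
    [0,0,-4.4,0.1,-0.05,0,0]
  ]
}}

```text
clock: 17.95
tool_pos: [0.5484, 0.3166, 0.2523]
eef_rot: [0.989, -0.144, 0.002, 0.026]
contact_force: [0.7, -0.8, -2.7]
opening: 0.111
```

```bash
python3 ws.py
```

```text
clk 17.95 ang 0.3 tilt -2.9 rad 87.3 ax -0.1 | Ft 0.57 Fr -2.65 Fa 0.91 | tau_rim -0.071  M.ax 0.209 open 0.111
   axis err rotvec [-0.    -0.011 -0.006] tool-frame shift to r=85: [ 0.1 -0.1  2.3]
[-0.37  0.7  -0.48  1.44  0.37  1.13 -1.21] [ 0.21 -0.02  0.12] [-0.33  0.18  0.16 -0.43  0.1   0.59 -0.12]
```

Call:
{"name": "play_rows", "arguments": {
  "increments": [
    [0,0,-4.4,0.1,-0.05,0,0],
    [0,0,-4.4,0.1,-0.05,0,0],
    [0,0,-4.4,0.1,-0.05,0,0],
    [0,0,-4.4,0.1,-0.05,0,0],
    [0,0,-4.4,0.1,-0.05,0,0],
    [0,0,-4.4,0.1,-0.05,0,0],
    [0,0,-4.4,0.1,-0.05,0,0],
    [0,0,-4.4,0.1,-0.05,0,0]
  ]
}}

```text
clock: 18.95
tool_pos: [0.5583, 0.3507, 0.2459]
eef_rot: [0.963, -0.141, -0.026, 0.228]
contact_force: [1.0, -1.8, -1.7]
opening: 0.111
```

```bash
python3 ws.py
```

```text
clk 18.95 ang -23.5 tilt -26.6 rad 88.2 ax -0.1 | Ft 0.68 Fr -2.16 Fa 1.52 | tau_rim -0.085  M.ax 0.436 open 0.111
   axis err rotvec [ 0.    -0.011 -0.012] tool-frame shift to r=85: [ 0.  -0.2  3.2]
[-0.64  0.96 -0.34  0.95  0.46  1.71 -1.23] [ 0.42 -0.13  0.26] [-0.23  0.31  0.14 -0.55  0.1   0.58  0.07]
```

Call:
{"name": "play_rows", "arguments": {
  "increments": [
    [0,0,3,0.5,0.03,0,0],
    [0,0,4.4,0.5,0.05,0,0],
    [0,0,4.4,0.3,0.05,0,0],
    [0,0,4.4,0.3,0.05,0,0],
    [0,0,4.4,0.3,0.05,0,0],
    [0,0,4.4,0.3,0.05,0,0],
    [0,0,4.4,0.3,0.05,0,0],
    [0,0,4.4,0.3,0.05,0,0]
  ]
}}

```text
clock: 19.95
tool_pos: [0.5519, 0.3268, 0.2516]
eef_rot: [0.989, -0.141, 0.007, 0.032]
contact_force: [2.4, 1.3, -3.5]
opening: 0.115
```

```bash
cat >> ws.py <<'E'
p=s["tool_pos"]-WC
print("tau_TCPref %.3f"%((s["moment"]+np.cross(p,s["contact_force"]))@AX))
import pickle,os
L=pickle.load(open("log.pkl","rb")) if os.path.exists("log.pkl") else []
L.append(s);pickle.dump(L,open("log.pkl","wb"))
E
python3 ws.py
```

```text
clk 19.95 ang -6.8 tilt -3.5 rad 87.2 ax 0.4 | Ft -2.34 Fr -3.29 Fa 1.95 | tau_rim 0.292  M.ax 0.191 open 0.115
   axis err rotvec [-0.    -0.024 -0.002] tool-frame shift to r=85: [-0.5  0.1  2.2]
[-0.39  0.71 -0.47  1.41  0.39  1.15 -1.23] [ 0.17 -0.08  0.06] [ 0.3  -0.2  -0.14  0.45 -0.08 -0.6   0.07]
tau_TCPref -0.013
```

Run:
```python
from plant import r
from h import *
for i in range(4):
    r.snapshot("wrist"); s=r.get_state(); p=s["tool_pos"]-WC
    print(s["clock"],s["contact_force"].round(2),s["moment"].round(3),"tau",((s["moment"]+np.cross(p,s["contact_force"]))@AX).round(3),s["joint_torque"].round(2), np.abs(s["qd"]).max().round(3)); wstate(s)
```

```text
20.0 [-0.35  0.63 -4.39] [0.491 0.204 0.012] tau 0.335 [-1.410e+00 -5.286e+01 -4.900e+00 -1.739e+01  6.900e-01  2.300e-01
 -2.000e-02] 0.091
 clk 20.00 ang -5.3 tilt -3.5 rad 87.1 ax 0.4 | Ft -0.91 Fr -4.32 Fa -0.51 | tau_rim 0.114  M.ax 0.414 open 0.111
   axis err rotvec [ 0.    -0.022 -0.004] tool-frame shift to r=85: [-0.5  0.1  2.1]
20.05 [-0.74 -1.88 -0.18] [-0.142  0.354  0.006] tau -0.062 [  0.21 -55.39  -4.76 -17.06   0.28  -0.74   0.04] 0.058
 clk 20.05 ang -5.3 tilt -3.7 rad 87.1 ax 0.4 | Ft 1.99 Fr -0.36 Fa -0.19 | tau_rim -0.248  M.ax -0.235 open 0.109
   axis err rotvec [ 0.    -0.022 -0.004] tool-frame shift to r=85: [-0.4  0.1  2.1]
20.1 [-1.23 -1.25  0.75] [-0.178  0.38  -0.027] tau -0.136 [  0.18 -54.9   -4.72 -17.     0.28  -0.59   0.01] 0.027
 clk 20.10 ang -5.6 tilt -3.8 rad 87.1 ax 0.4 | Ft 1.61 Fr 0.60 Fa -0.83 | tau_rim -0.201  M.ax -0.276 open 0.108
   axis err rotvec [-0.    -0.023 -0.003] tool-frame shift to r=85: [-0.5  0.1  2.1]
20.15 [-0.57 -1.1   0.39] [-0.336  0.439  0.021] tau -0.336 [ -0.05 -54.33  -4.79 -16.99   0.24  -0.65  -0.01] 0.014
 clk 20.15 ang -6.0 tilt -3.8 rad 87.2 ax 0.4 | Ft 1.25 Fr 0.26 Fa -0.24 | tau_rim -0.156  M.ax -0.445 open 0.108
   axis err rotvec [ 0.    -0.023 -0.003] tool-frame shift to r=85: [-0.4  0.1  2.1]
```

Call:
{"name": "play_rows", "arguments": {
  "increments": [
    [0,0,2.3,0.3,0.025,0,0],
    [0,0,2.3,0.3,0.025,0,0],
    [0,0,2.3,0.2,0.025,0,0],
    [0,0,2.2,0.1,0.025,0,0],
    [0,0,2.2,0.1,0.025,0,0],
    [0,0,2.2,0.1,0.025,0,0],
    [0,0,2.2,0.1,0.025,0,0],
    [0,0,2.2,0.1,0.025,0,0]
  ]
}}

```text
clock: 21.15
tool_pos: [0.5498, 0.319, 0.2524]
eef_rot: [0.987, -0.137, 0.025, -0.077]
contact_force: [1.7, 1.2, -1.2]
opening: 0.116
```

```bash
python3 ws.py
```

```text
clk 21.15 ang -1.5 tilt 9.2 rad 87.4 ax 0.6 | Ft -1.67 Fr -1.17 Fa 1.28 | tau_rim 0.209  M.ax -0.084 open 0.116
   axis err rotvec [-0.    -0.028  0.008] tool-frame shift to r=85: [-0.7  0.4  2.3]
[-0.23  0.64 -0.56  1.62  0.34  0.84 -1.16] [-0.03  0.2  -0.05] [ 0.18 -0.06 -0.1   0.2  -0.06 -0.31  0.09]
tau_TCPref -0.230
```

Call:
{"name": "play_rows", "arguments": {
  "increments": [
    [0,0,2.2,0.2,0.025,0,0],
    [0,0,2.2,0.2,0.025,0,0],
    [0,0,2.2,0.2,0.025,0,0],
    [0,0,2.2,0.2,0.025,0,0],
    [0,0,2.2,0.2,0.025,0,0],
    [0,0,2.2,0.2,0.025,0,0],
    [0,0,2.2,0.2,0.025,0,0],
    [0,0,2.2,0.2,0.025,0,0]
  ]
}}

```text
clock: 22.15
tool_pos: [0.5483, 0.3134, 0.2532]
eef_rot: [0.972, -0.132, 0.044, -0.188]
contact_force: [-0.3, 1.0, 3.0]
opening: 0.113
```

```bash
python3 ws.py
```

```text
clk 22.15 ang 2.3 tilt 22.2 rad 88.3 ax 0.7 | Ft -1.02 Fr 2.96 Fa -0.59 | tau_rim 0.128  M.ax -0.202 open 0.113
   axis err rotvec [-0.    -0.031  0.019] tool-frame shift to r=85: [-0.8  1.1  3.1]
[-0.03  0.61 -0.69  1.8   0.28  0.54 -1.05] [-0.06  0.5   0.09] [ 0.22  0.01 -0.15  0.18 -0.06 -0.3   0.13]
tau_TCPref -0.292
```

Call:
{"name": "play_rows", "arguments": {
  "increments": [
    [0,0,2.2,0.2,0.025,0,0],
    [0,0,2.2,0.2,0.025,0,0],
    [0,0,2.2,0.2,0.025,0,0],
    [0,0,2.2,0.2,0.025,0,0],
    [0,0,2.2,0.2,0.025,0,0],
    [0,0,2.2,0.2,0.025,0,0],
    [0,0,2.2,0.2,0.025,0,0],
    [0,0,2.2,0.2,0.025,0,0]
  ]
}}

```text
clock: 23.15
tool_pos: [0.5469, 0.3083, 0.2545]
eef_rot: [0.945, -0.123, 0.063, -0.298]
contact_force: [-2.6, 0.4, 7.2]
opening: 0.112
```

```bash
python3 ws.py
```

```text
clk 23.15 ang 5.6 tilt 35.4 rad 90.0 ax 0.8 | Ft -0.32 Fr 7.19 Fa -2.63 | tau_rim 0.040  M.ax -0.107 open 0.112
   axis err rotvec [-0.    -0.033  0.033] tool-frame shift to r=85: [-1.   2.4  4.3]
[ 0.2   0.67 -0.87  1.96  0.25  0.25 -0.92] [0.06 0.6  0.19] [ 0.23  0.1  -0.19  0.15  0.01 -0.27  0.12]
tau_TCPref -0.136
```

The slow steps stalled: the tool pivoted in the pads and the wheel barely moved. I'll open here, which relaxes the preload and gives an unloaded wrench reading at a tilted pose.

Call:
{"name": "play_rows", "arguments": {
  "increments": [
    [0.35,0,0,0,0,0,0],
    [0.35,0,0,0,0,0,0],
    [0.35,0,0,0,0,0,0],
    [0.35,0,0,0,0,0,0],
    [0.35,0,0,0,0,0,0],
    [0.35,0,0,0,0,0,0],
    [0.35,0,0,0,0,0,0],
    [0.35,0,0,0,0,0,0]
  ]
}}

```text
clock: 24.15
tool_pos: [0.5473, 0.3069, 0.2535]
eef_rot: [0.945, -0.124, 0.064, -0.297]
contact_force: [-0.1, -0.2, -0.3]
opening: 0.349
```

Run:
```python
from plant import r
from h import *
for i in range(4):
    s=r.get_state(); p=s["tool_pos"]-WC
    print(s["clock"],s["contact_force"].round(2),s["moment"].round(3),"M.ax",(s["moment"]@AX).round(3),"tau",((s["moment"]+np.cross(p,s["contact_force"]))@AX).round(3))
    im=r.snapshot("side" if i==0 else "wrist")
    if i==0:
        import cv2
        g=(255*(im[130:300,140:310,::-1]/255.)**.5).astype(np.uint8);cv2.imwrite("pics/s13.png",cv2.resize(g,None,fx=3.5,fy=3.5,interpolation=2))
wstate(s)
```

```text
24.15 [-0.07 -0.19 -0.31] [-0.565  0.081  0.001] M.ax -0.565 tau -0.544
24.2 [-0.56  0.77  0.21] [-0.528  0.102  0.042] M.ax -0.535 tau -0.589
24.25 [ 0.07  0.26 -0.36] [-0.513  0.099 -0.047] M.ax -0.52 tau -0.541
24.3 [ 0.08  0.22 -0.9 ] [-0.52   0.114  0.055] M.ax -0.531 tau -0.543
 clk 24.30 ang 6.5 tilt 35.3 rad 89.1 ax 1.5 | Ft -0.13 Fr -0.92 Fa 0.01 | tau_rim 0.016  M.ax -0.531 open 0.350
   axis err rotvec [ 0.    -0.034  0.033] tool-frame shift to r=85: [-1.7  1.9  3.5]
```

View pics/s13.png

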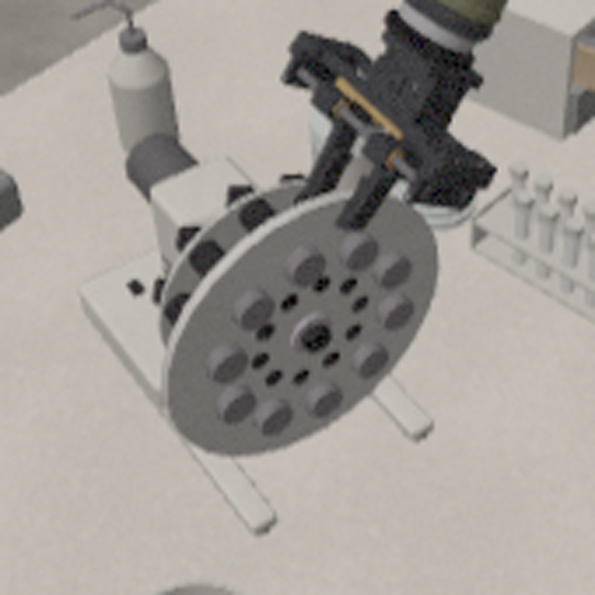

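The unloaded wrench shows a tilt-dependent moment bias of M·ax ≈ −0.92·sin(tilt), which I have to subtract. I'll regrip upright and measure quasi-statically: push, then hold the target while averaging readings.

Run:
```python
from plant import r
from h import *
s=r.get_state(); plan(s,WC+Z*.083,down(YAW),4)
```

```text
[-0.4, -1.3, 2.6] [-0.154, -0.011, 0.005]
[-0.4, -1.7, 2.4] [-0.154, -0.011, 0.005]
[-0.4, -2.0, 2.1] [-0.154, -0.011, 0.005]
[-0.4, -2.3, 1.8] [-0.154, -0.011, 0.005]
```

Call:
{"name": "play_rows", "arguments": {
  "increments": [
    [0.35,-1,-2,2.5,-0.155,-0.01,0.005],
    [0.35,0,-2,2.5,-0.155,-0.01,0.005],
    [0.35,0,-2,2,-0.155,-0.01,0.005],
    [0.35,0,-2,2,-0.15,-0.01,0.005],
    [0.35,0,0,0,0,0,0],
    [0,0,0,0,0,0,0],
    [0,0,0,0,0,0,0],
    [0,0,0,0,0,0,0]
  ]
}}

```text
clock: 25.35
tool_pos: [0.5465, 0.3125, 0.246]
eef_rot: [0.989, -0.145, -0.004, 0.008]
contact_force: [-1.5, 4.5, -2.1]
opening: 0.112
```

```bash
cat > ms.py <<'E'
from plant import r
from h import *
import sys,cv2
n=int(sys.argv[1]);T=[]
for i in range(n):
    s=r.get_state(); p=s["tool_pos"]-WC; R=Ro.from_quat(s["eef_rot"]).as_matrix();z=R[:,2];tilt=np.arctan2(z@H,-z@Z)
    g=p-.038*z; phi=np.degrees(np.arctan2(-(g@H),g@Z))
    t=(s["moment"]+np.cross(p,s["contact_force"]))@AX+.92*np.sin(tilt); T.append(t)
    print("%.2f phi %.2f tilt %.1f r %.1f tau %.3f F %s Mc %.3f qd %.3f"%(s["clock"],phi,np.degrees(tilt),np.hypot(g@H,g@Z)*1e3,t,s["contact_force"].round(1),s["moment"]@AX+.92*np.sin(tilt),np.abs(s["qd"]).max()))
    if i<n-1:
        im=r.snapshot("side")
if n>1: cv2.imwrite("pics/m%.2f.png"%s["clock"],im[:,:,::-1])
print("mean last half",np.mean(T[n//2:]).round(3)); wstate(s)
E
python3 ms.py 2
```

```text
25.35 phi 2.08 tilt -0.9 r 119.1 tau 0.351 F [-1.5  4.5 -2.1] Mc 0.655 qd 0.021
25.40 phi 2.15 tilt -1.0 r 119.1 tau 0.327 F [-4.2  4.6 -1.2] Mc 0.583 qd 0.012
mean last half 0.327
 clk 25.40 ang 3.6 tilt -1.0 rad 81.2 ax -0.8 | Ft -3.15 Fr -1.40 Fa -5.31 | tau_rim 0.394  M.ax 0.598 open 0.111
   axis err rotvec [-0.     0.007 -0.009] tool-frame shift to r=85: [ 0.7  0.3 -3.8]
```

Call:
{"name": "play_rows", "arguments": {
  "increments": [
    [0,0,3,0,0.03,0,0],
    [0,0,4.2,0,0.05,0,0],
    [0,0,4.2,0,0.05,0,0],
    [0,0,4.2,0,0.05,0,0],
    [0,0,4.2,0,0.05,0,0],
    [0,0,4.2,0,0.05,0,0],
    [0,0,4.2,0,0.05,0,0],
    [0,0,7,0,0.08,0,0]
  ]
}}

```text
clock: 26.4
tool_pos: [0.5371, 0.2793, 0.2351]
eef_rot: [0.967, -0.143, 0.027, -0.208]
contact_force: [11.4, 19.0, -35.6]
opening: 0.106
```

```bash
python3 ms.py 9
```

```text
26.40 phi 27.71 tilt 24.2 r 118.3 tau 1.250 F [ 11.4  19.  -35.6] Mc 1.349 qd 0.934
26.45 phi 30.53 tilt 24.0 r 118.4 tau 1.135 F [  5.3   8.7 -17.1] Mc 1.032 qd 0.150
26.50 phi 30.37 tilt 23.9 r 118.4 tau 0.575 F [  3.1   7.8 -17.4] Mc 0.367 qd 0.058
26.55 phi 29.95 tilt 23.8 r 118.4 tau 0.224 F [  4.4   7.3 -17.6] Mc 0.013 qd 0.028
26.60 phi 29.79 tilt 23.8 r 118.4 tau 0.158 F [  4.3   5.7 -16.8] Mc -0.117 qd 0.015
26.65 phi 29.75 tilt 23.8 r 118.4 tau 0.089 F [  4.4   6.  -17.1] Mc -0.180 qd 0.006
26.70 phi 29.74 tilt 23.8 r 118.4 tau 0.114 F [  2.9   6.1 -17.2] Mc -0.183 qd 0.006
26.75 phi 29.73 tilt 23.7 r 118.4 tau 0.043 F [  4.5   5.7 -16.2] Mc -0.204 qd 0.005
26.80 phi 29.72 tilt 23.7 r 118.4 tau 0.018 F [  4.3   6.  -16.9] Mc -0.240 qd 0.003
mean last half 0.084
 clk 26.80 ang 32.5 tilt 23.7 rad 80.7 ax -0.7 | Ft 3.20 Fr -17.96 Fa 2.51 | tau_rim -0.399  M.ax -0.610 open 0.110
   axis err rotvec [ 0.     0.004 -0.014] tool-frame shift to r=85: [ 0.7  0.6 -4.2]
```

Run:
```python
from plant import r
from h import *
s=r.get_state(); plan(s,WC+Z*.085,down(YAW),4)
```

```text
[0.0, -11.6, 0.5] [-0.104, 0.002, -0.003]
[0.1, -11.6, -0.7] [-0.104, 0.002, -0.003]
[0.1, -11.5, -1.9] [-0.104, 0.002, -0.003]
[0.1, -11.2, -3.1] [-0.104, 0.002, -0.003]
```

Call:
{"name": "play_rows", "arguments": {
  "increments": [
    [0.35,0,0,0,0,0,0],
    [0.35,0,0,0,0,0,0],
    [0.35,0,-11,0,-0.105,0,0],
    [0.35,0,-11,0,-0.105,0,0],
    [0.35,0,-11,-1,-0.105,0,0],
    [0.35,0,-11,-2,-0.1,0,0],
    [0,0,0,0,0,0,0],
    [0,0,0,0,0,0,0]
  ],
  "grip_force": 8
}}

```text
clock: 27.8
tool_pos: [0.5467, 0.3086, 0.2487]
eef_rot: [0.988, -0.152, -0.008, 0.006]
contact_force: [-15.6, 0.5, 5.2]
opening: 0.151
```

```bash
python3 ms.py 1
```

```text
27.80 phi 3.80 tilt -0.8 r 122.0 tau -0.423 F [-15.6   0.5   5.2] Mc -0.699 qd 0.037
mean last half -0.423
 clk 27.80 ang 5.9 tilt -0.8 rad 84.2 ax 0.5 | Ft 3.28 Fr 5.57 Fa -15.10 | tau_rim -0.410  M.ax -0.686 open 0.151
   axis err rotvec [-0.     0.014 -0.024] tool-frame shift to r=85: [-0.5  0.1 -0.8]
```

Call:
{"name": "play_rows", "arguments": {
  "increments": [
    [0,0,0,0,0,0,0],
    [0,0,-5,0,0,0,0],
    [0,0,-6,0,0,0,0],
    [0,0,-6,0,0,0,0],
    [0,0,-6,0,0,0,0],
    [0,0,-6,0.5,0,0,0],
    [0,0,-6,1,0,0,0],
    [0,0,-6,1,0,0,0]
  ]
}}

```text
clock: 28.8
tool_pos: [0.5509, 0.3303, 0.2476]
eef_rot: [0.987, -0.158, -0.015, 0.016]
contact_force: [-5.9, -1.6, 4.8]
opening: 0.121
```

```bash
python3 ms.py 1
```

```text
28.80 phi -6.96 tilt -2.0 r 121.5 tau -0.364 F [-5.9 -1.6  4.8] Mc -0.693 qd 0.094
mean last half -0.364
 clk 28.80 ang -9.2 tilt -2.0 rad 83.7 ax -1.5 | Ft 3.93 Fr 4.21 Fa -5.19 | tau_rim -0.491  M.ax -0.661 open 0.121
   axis err rotvec [-0.     0.026 -0.034] tool-frame shift to r=85: [ 1.5 -0.2 -1.3]
```

Call:
{"name": "play_rows", "arguments": {
  "increments": [
    [0,0.5,-5,0,-0.05,0,0],
    [0,0.5,-4.6,0,-0.05,0.005,-0.005],
    [0,0.3,-4.6,0,-0.05,0.005,-0.005],
    [0,0.2,-4.6,0,-0.05,0.005,-0.005],
    [0,0,-4.6,0,-0.05,0.005,-0.005],
    [0,0,-4.4,0,-0.05,0,0],
    [0,0,-4.4,0,-0.05,0,0],
    [0,0,-4.4,0,-0.05,0,0]
  ]
}}

```text
clock: 29.8
tool_pos: [0.5571, 0.3527, 0.2409]
eef_rot: [0.963, -0.145, -0.046, 0.222]
contact_force: [-4.8, 1.0, 1.9]
opening: 0.115
```

```bash
cat > ms.py <<'E'
from plant import r
from h import *
import sys,cv2,pickle,os
n=int(sys.argv[1]);T=[];D=.22
L=pickle.load(open("log2.pkl","rb")) if os.path.exists("log2.pkl") else []
for i in range(n):
    s=r.get_state(); L.append(s);p=s["tool_pos"]-WC; R=Ro.from_quat(s["eef_rot"]).as_matrix();z=R[:,2];tilt=np.arctan2(z@H,-z@Z)
    g=p-.038*z; ph=np.arctan2(-(g@H),g@Z);F=s["contact_force"]
    t=(s["moment"]+np.cross(p-D*z,F))@AX+.92*np.sin(tilt); T.append(t)
    tf=np.cross(g,F)@AX
    print("%.2f phi %.2f tilt %.1f r %.1f | tau_full %.3f tau_F %.3f | F %s Fr %.1f Mc %.3f qd %.3f q6 %.2f"%(s["clock"],np.degrees(ph),np.degrees(tilt),np.hypot(g@H,g@Z)*1e3,t,tf,F.round(1),(F@g)/np.linalg.norm(g),s["moment"]@AX+.92*np.sin(tilt),np.abs(s["qd"]).max(),s["q"][5]))
    if i<n-1:
        im=r.snapshot("side")
if n>1: cv2.imwrite("pics/m%.2f.png"%s["clock"],im[:,:,::-1])
pickle.dump(L,open("log2.pkl","wb"))
e=np.cross(R[:,0],AX)@R
print("rot fix y,z",e[1:].round(3),"ax",(p@AX*1e3).round(1),"rad",(np.hypot(p@H,p@Z)*1e3).round(1),"open",s["opening"].round(3))
E
python3 ms.py 1
```

```text
29.80 phi -25.90 tilt -26.2 r 122.3 | tau_full 0.145 tau_F 0.146 | F [-4.8  1.   1.9] Fr 1.6 Mc -0.220 qd 0.589 q6 1.72Traceback (most recent call last):
  File "ms.py", line 17, in <module>
    print("rot fix y,z",e[1:].round(3),"ax",(p@AX*1e3).round(1),"rad",(np.hypot(p@H,p@Z)*1e3).round(1),"open",s["opening"].round(3))
                                                                                                              ^^^^^^^^^^^^^^^^^^
AttributeError: 'float' object has no attribute 'round'
```

Call:
{"name": "play_rows", "arguments": {
  "increments": [
    [0,0,4,0.2,0.04,0,0],
    [0,0,4.6,0.2,0.05,0,0],
    [0,0,4.6,0.2,0.05,0,0],
    [0,0,4.6,0.2,0.05,0,0],
    [0,0,4.6,0.2,0.05,0,0],
    [0,0,4.6,0.2,0.05,0,0],
    [0,0,4.6,0.2,0.05,0,0],
    [0,0,4.6,0.2,0.05,0,0]
  ]
}}

```text
clock: 30.8
tool_pos: [0.5488, 0.3239, 0.2467]
eef_rot: [0.988, -0.152, -0.017, 0.014]
contact_force: [-1.5, 3.5, -3.4]
opening: 0.115
```

```bash
sed -i 's/s\["opening"\].round(3)/s["opening"]/' ms.py; python3 ms.py 1
```

```text
30.80 phi -3.78 tilt -1.8 r 119.9 | tau_full -0.484 tau_F -0.382 | F [-1.5  3.5 -3.4] Fr -3.2 Mc 0.459 qd 0.614 q6 1.13
rot fix y,z [ 0.03  -0.024] ax -1.7 rad 81.9 open 0.11492758416121696
```

Call:
{"name": "play_rows", "arguments": {
  "increments": [
    [0,0,4.6,0.2,0.05,0,0],
    [0,0,4.6,0.2,0.05,0,0],
    [0,0,4.6,0.2,0.05,0,0],
    [0,0,4.6,0.2,0.05,0,0],
    [0,0,4.6,0.2,0.05,0,0],
    [0,0,4.6,0.2,0.05,0,0],
    [0,0,4.6,0.2,0.05,0,0],
    [0,0,4.6,0.2,0.05,0,0]
  ]
}}

```text
clock: 31.8
tool_pos: [0.5389, 0.2872, 0.2399]
eef_rot: [0.968, -0.155, 0.018, -0.195]
contact_force: [1.0, 5.9, -8.7]
opening: 0.117
```

```bash
python3 ms.py 1
```

```text
31.80 phi 22.67 tilt 22.6 r 119.1 | tau_full -0.179 tau_F -0.247 | F [ 1.   5.9 -8.7] Fr -10.3 Mc 0.446 qd 0.587 q6 0.52
rot fix y,z [ 0.012 -0.038] ax -1.0 rad 81.1 open 0.11658071017478583
```

Call:
{"name": "play_rows", "arguments": {
  "increments": [
    [0.35,0,0,0,0,0,0],
    [0.35,0,-1,-1,-0.02,0,0],
    [0.35,0,-14.5,0.2,-0.17,0.003,-0.008],
    [0.35,0,-14.5,0.5,-0.17,0.003,-0.008],
    [0.35,0,-14.5,0.5,-0.17,0.003,-0.008],
    [0.35,0,-14.5,1,-0.17,0.003,-0.008],
    [0.35,0,-14.5,1,-0.17,0,0],
    [0.35,0,-14.5,1,-0.17,0,0]
  ]
}}

```text
clock: 32.8
tool_pos: [0.5677, 0.3554, 0.2409]
eef_rot: [0.931, -0.143, -0.049, 0.332]
contact_force: [2.3, 0.2, 0.2]
opening: 0.351
```

```bash
python3 ms.py 1
```

```text
32.80 phi -32.15 tilt -39.2 r 124.5 | tau_full -0.110 tau_F -0.076 | F [2.3 0.2 0.2] Fr 0.7 Mc 0.062 qd 2.223 q6 2.03
rot fix y,z [ 0.012 -0.019] ax 7.7 rad 86.9 open 0.35114356354861676
```

Call:
{"name": "play_rows", "arguments": {
  "increments": [
    [0.35,-5,-2,0,0.03,0.005,-0.01],
    [0.25,-3,0,0,0,0,0],
    [0,0,0,0,0,0,0],
    [0,0,0,0,0,0,0],
    [0,0,4,0,0.04,0,0],
    [0,0,4.6,0.1,0.05,0,0],
    [0,0,4.6,0.1,0.05,0,0],
    [0,0,4.6,0.1,0.05,0,0]
  ]
}}

```text
clock: 33.8
tool_pos: [0.5555, 0.3425, 0.2372]
eef_rot: [0.961, -0.141, -0.031, 0.235]
contact_force: [1.2, -3.2, -11.6]
opening: 0.11
```

```bash
python3 ms.py 2
```

```text
33.80 phi -22.51 tilt -27.4 r 114.7 | tau_full -0.193 tau_F -0.222 | F [  1.2  -3.2 -11.6] Fr -11.8 Mc 0.563 qd 0.604 q6 1.69
33.85 phi -21.38 tilt -27.3 r 116.0 | tau_full 0.125 tau_F -0.000 | F [ -1.8  -3.8 -10.5] Fr -11.3 Mc 0.341 qd 0.098 q6 1.69
rot fix y,z [ 0.    -0.012] ax -0.5 rad 78.3 open 0.11024052143556629
```

Call:
{"name": "play_rows", "arguments": {
  "increments": [
    [0,0,4.6,0.5,0.055,0,0],
    [0,0,4.6,0.5,0.055,0,0],
    [0,0,4.6,0.5,0.055,0,0],
    [0,0,4.6,0.3,0.055,0,0],
    [0,0,4.6,0.3,0.055,0,0],
    [0,0,4.6,0.3,0.055,0,0],
    [0,0,4.6,0.3,0.055,0,0],
    [0,0,4.6,0.3,0.055,0,0]
  ]
}}

```text
clock: 34.85
tool_pos: [0.5418, 0.2934, 0.2508]
eef_rot: [0.989, -0.148, 0.005, 0.017]
contact_force: [2.6, 2.5, -12.2]
opening: 0.113
```

```bash
python3 ms.py 1
```

```text
34.85 phi 10.69 tilt -1.8 r 125.9 | tau_full -0.077 tau_F -0.097 | F [  2.6   2.5 -12.2] Fr -12.5 Mc 0.650 qd 0.641 q6 1.05
rot fix y,z [-0.015 -0.015] ax 0.0 rad 89.2 open 0.11251808280327245
```

Call:
{"name": "play_rows", "arguments": {
  "increments": [
    [0,0,4.6,0.3,0.055,0,0],
    [0,0,4.6,0.3,0.055,0,0],
    [0,0,4.6,0.3,0.055,0,0],
    [0,0,4.6,0.3,0.055,0,0],
    [0,0,4.6,0.3,0.055,0,0],
    [0,0,4.6,0.3,0.055,0,0],
    [0,0,4.6,0.3,0.055,0,0],
    [0,0,4.6,0.3,0.055,0,0]
  ]
}}

```text
clock: 35.85
tool_pos: [0.5312, 0.2537, 0.2548]
eef_rot: [0.967, -0.14, 0.051, -0.206]
contact_force: [0.5, -0.5, 0.1]
opening: 0.004
```

```bash
python3 ms.py 1
```

```text
35.85 phi 33.16 tilt 24.3 r 148.6 | tau_full 0.070 tau_F 0.037 | F [ 0.5 -0.5  0.1] Fr 0.3 Mc -0.020 qd 0.580 q6 0.44
rot fix y,z [-0.044  0.003] ax 0.9 rad 111.2 open 0.004043692112596609
```

The fingers slid off the rim because the tool's tilt lagged its angle, so the path wasn't tangential. I'll read the wheel's phase from the side images by fitting the cap ring.

```bash
cat > ph.py <<'E'
from plant import r
from h import *
import cv2,sys
from scipy.ndimage import map_coordinates
S=r.get_calibration("side")
def phase(im):
    g=cv2.GaussianBlur(im.mean(2),(0,0),1.0).astype(float);sc=[]
    P=np.radians(np.arange(0,36,.5))
    def samp(a,rad,d):
        u=proj(S,WC-AX*d+rad*(-np.sin(a)[:,None]*H+np.cos(a)[:,None]*Z))
        return map_coordinates(g,[u[:,1],u[:,0]],order=1)
    for p in P:
        a=p+np.arange(10)*np.pi/5
        on=samp(a,.085,.018);off=samp(a+np.pi/10,.085,.005)
        sc.append(np.median(off-on))
    sc=np.array(sc); k=P*10; c=np.sum(sc*np.exp(1j*k)); return np.degrees(np.angle(c)/10)%36,np.degrees(P[sc.argmax()]),sc.max()
if __name__=="__main__":
    for f in sys.argv[1:]:
        im=r.snapshot("side") if f=="now" else cv2.imread(f)
        print(f,r.get_state()["clock"],phase(im))
        if f=="now":
            g=(255*(im[130:300,140:310,::-1]/255.)**.5).astype(np.uint8);cv2.imwrite("pics/now%.2f.png"%r.get_state()["clock"],cv2.resize(g,None,fx=3.5,fy=3.5,interpolation=2))
E
ls pics; python3 ph.py pics/side0.png pics/m25.40.png pics/m26.80.png pics/m33.85.png now
```

```text
c1.png
c2.png
c3.png
c4.png
m25.40.png
m26.80.png
m33.85.png
s12.png
s13.png
s2.png
s3.png
s4.png
s6.png
s7.png
s8.png
s9.png
side0.png
t4.png
top0.png
w1.png
w10.png
w11.png
w12.png
w2.png
w3.png
w5.png
w6.png
wrist0.png
pics/side0.png 35.85 (np.float64(19.708641510335617), np.float64(22.0), np.float64(16.415653508621666))
pics/m25.40.png 35.85 (np.float64(30.317780360120302), np.float64(24.000000000000004), np.float64(16.67047421179138))
pics/m26.80.png 35.85 (np.float64(26.048926572042735), np.float64(25.5), np.float64(19.626081664200072))
pics/m33.85.png 35.85 (np.float64(31.413405323857265), np.float64(22.5), np.float64(18.019955891613527))
now 35.9 (np.float64(31.60897087757482), np.float64(32.5), np.float64(19.077338255594277))
```

```bash
cat > ph2.py <<'E'
from ph import *
def prof(im):
    g=cv2.GaussianBlur(im.mean(2),(0,0),.8).astype(float)
    a=np.radians(np.arange(70,290,1.))
    u=proj(S,WC-AX*.018+.085*(-np.sin(a)[:,None]*H+np.cos(a)[:,None]*Z))
    v=map_coordinates(g,[u[:,1],u[:,0]],order=1)
    v=v-np.convolve(np.pad(v,18,mode="edge"),np.ones(37)/37,"valid")[:len(v)]
    best=[np.mean(-v*np.cos(10*(a-p))) for p in np.radians(np.arange(0,36,.5))]
    return np.arange(0,36,.5)[np.argmax(best)],max(best).round(2)
if __name__=="__main__":
    for f in sys.argv[1:]:
        im=r.snapshot("side") if f=="now" else cv2.imread(f)
        print(f,r.get_state()["clock"],prof(im))
E
cat > crop.py <<'E'
import cv2
E
python3 ph2.py pics/side0.png pics/m25.40.png pics/m26.80.png pics/m33.85.png now
```

```text
pics/side0.png 35.9 (np.float64(17.0), np.float64(5.85))
pics/m25.40.png 35.9 (np.float64(32.0), np.float64(6.34))
pics/m26.80.png 35.9 (np.float64(23.5), np.float64(6.28))
pics/m33.85.png 35.9 (np.float64(19.0), np.float64(7.24))
now 35.95 (np.float64(31.0), np.float64(6.39))
```

View pics/now35.90.png

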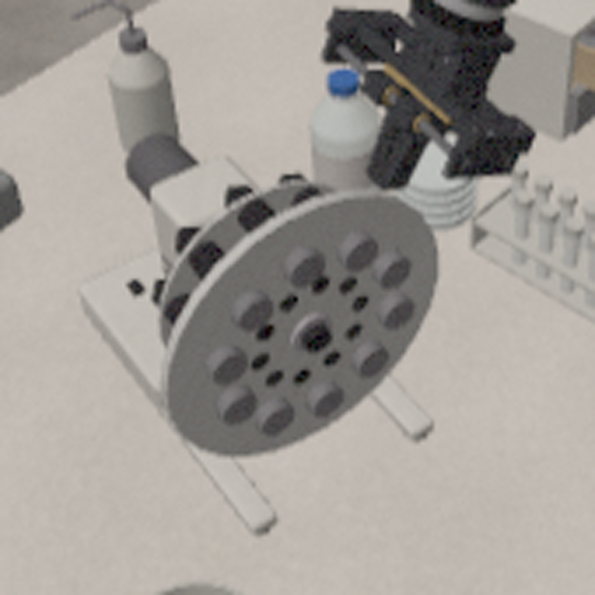

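```bash
cat > fit.py <<'E'
import numpy as np
from scipy.optimize import least_squares
# W, dir, |resist|, weight
D=[(21,1,.74,.5),(43,1,.16,.5),(-6,1,.54,1),(23,-1,.40,.7),(0,-1,.31,1),(-25,-1,.21,1),
(31.7,-1,.42,1),(12.8,-1,.145,1),(34.9,1,.43,1),(61,1,.21,1),(73,1,.20,.7),(106,1,.09,1)]
import sys
for a in sys.argv[1:]: D.append(tuple(float(x) for x in a.split(",")))
D=np.array(D)
def f(p):
    A,wd,fr=p; return np.r_[(fr+D[:,1]*A*np.sin(np.radians(D[:,0]-wd))-D[:,2])*D[:,3]/.1,(A-.275)/.03,(fr-.36)/.02]
for loss in("linear","soft_l1"):
    best=min((least_squares(f,[.27,w0,.36],loss=loss) for w0 in range(0,360,60)),key=lambda q:q.cost)
    print(loss,best.x,best.cost,"sd",np.sqrt(np.diag(np.linalg.inv(best.jac.T@best.jac)))); print((best.fun[:len(D)]*.1/D[:,3]).round(2))
E
python3 fit.py
```

```text
linear [  0.27279334 212.66711057   0.36796517] 3.7924161375228764 sd [0.02707838 8.21623861 0.01719048]
[-0.32  0.16 -0.   -0.08 -0.09 -0.07 -0.06  0.13 -0.07  0.03 -0.01  0.02]
soft_l1 [   0.27277837 -149.97223495    0.36747834] 2.995845271785136 sd [ 0.02758921 10.39877508  0.01943641]
[-0.33  0.15 -0.01 -0.07 -0.08 -0.07 -0.04  0.14 -0.09  0.02 -0.02  0.01]
```

```bash
cat >> h.py <<'E'
def pose(ang,tilt,rad,ax=0):
    a=np.radians(ang);p=WC+rad*(-np.sin(a)*H+np.cos(a)*Z)+AX*ax
    return p,Ro.from_rotvec(AX*np.radians(tilt))*down(YAW)
def arc(s,ang1,tilt1,rad1,n,ax1=0):
    p=s["tool_pos"]-WC;R=Ro.from_quat(s["eef_rot"]);z=R.as_matrix()[:,2]
    ang0=np.degrees(np.arctan2(-(p@H),p@Z));rad0=np.hypot(p@H,p@Z);tilt0=np.degrees(np.arctan2(z@H,-z@Z));ax0=p@AX
    print("from ang %.1f tilt %.1f rad %.4f ax %.4f"%(ang0,tilt0,rad0,ax0))
    Rres=R*(pose(ang0,tilt0,rad0,ax0)[1].inv());P,Q=s["tool_pos"],R
    err=(pose(0,tilt0,.1)[1].inv()*R).as_rotvec()
    for i in range(1,n+1):
        f=i/n;l=lambda a,b:a+(b-a)*f
        p1,q=pose(l(ang0,ang1),l(tilt0,tilt1),l(rad0,rad1),l(ax0,ax1)); q1=q*Ro.from_rotvec(err*(1-f))
        print((Q.inv().apply(p1-P)*1e3).round(1).tolist(),(Q.inv()*q1).as_rotvec().round(3).tolist()); P,Q=p1,q1
E
python3 - <<'E'
from plant import r
from h import *
arc(r.get_state(),-34,-34,.116,7)
E
```

```text
from ang 37.6 tilt 24.1 rad 0.1116 ax 0.0011
[-0.0, -19.7, -3.6] [-0.145, -0.006, -0.006]
[-0.1, -19.9, -2.9] [-0.145, -0.006, -0.005]
[-0.1, -20.1, -2.2] [-0.145, -0.006, -0.004]
[-0.1, -20.2, -1.6] [-0.145, -0.006, -0.003]
[-0.2, -20.4, -0.9] [-0.145, -0.006, -0.002]
[-0.2, -20.5, -0.2] [-0.145, -0.006, -0.001]
[-0.2, -20.6, 0.5] [-0.145, -0.006, -0.001]
```

Call:
{"name": "play_rows", "arguments": {
  "increments": [
    [0,0,-18,-8,-0.145,-0.006,-0.006],
    [0.2,0,-20,-3,-0.145,-0.006,-0.005],
    [0.35,0,-20,-2,-0.145,-0.006,-0.004],
    [0.35,0,-20,-1.5,-0.145,-0.006,-0.003],
    [0.35,0,-20,-1,-0.145,-0.006,-0.002],
    [0.35,0,-20,0,-0.145,-0.006,-0.001],
    [0.35,0,-20,0,-0.145,-0.006,0],
    [0.35,0,0,0,0,0,0]
  ]
}}

```text
clock: 36.95
tool_pos: [0.57, 0.3723, 0.2785]
eef_rot: [0.941, -0.146, -0.032, 0.302]
contact_force: [0.0, 0.3, -0.8]
opening: 0.349
```

Run:
```python
from plant import r
from h import *
s=r.get_state();print(s["q"].round(2),s["contact_force"].round(1),s["moment"]@AX)
arc(s,-34,-34,.083,4)
```

```text
[-0.75  1.1  -0.19  0.56  0.46  2.04 -1.11] [ 0.   0.3 -0.8] 0.5214524120113397
from ang -27.5 tilt -35.3 rad 0.1279 ax 0.0051
[-1.6, -4.8, 10.7] [0.006, -0.003, -0.008]
[-1.5, -4.1, 10.9] [0.006, -0.003, -0.008]
[-1.4, -3.4, 11.1] [0.006, -0.003, -0.008]
[-1.3, -2.7, 11.2] [0.006, -0.003, -0.008]
```

Run:
```python
from plant import r
from h import *
arc(r.get_state(),-29,-29,.083,4)
```

```text
from ang -27.5 tilt -35.3 rad 0.1279 ax 0.0051
[-1.5, -2.3, 11.0] [0.028, -0.004, -0.007]
[-1.4, -1.8, 11.1] [0.028, -0.004, -0.007]
[-1.4, -1.4, 11.2] [0.028, -0.003, -0.007]
[-1.3, -0.9, 11.2] [0.028, -0.003, -0.008]
```

Call:
{"name": "play_rows", "arguments": {
  "increments": [
    [0.35,-1.5,-2.3,11,0.028,-0.004,-0.007],
    [0.35,-1.5,-1.8,11,0.028,-0.004,-0.007],
    [0.35,-1.5,-1.4,11,0.028,-0.003,-0.007],
    [0.35,-1.5,-1,11,0.028,-0.003,-0.008],
    [0.35,0,0,0,0,0,0],
    [0,0,0,0,0,0,0],
    [0,0,0,0,0,0,0],
    [0,0,0,0,0,0,0]
  ],
  "grip_force": 12
}}

```text
clock: 37.95
tool_pos: [0.562, 0.3566, 0.2621]
eef_rot: [0.961, -0.143, -0.02, 0.235]
contact_force: [0.9, 0.2, 0.8]
opening: 0.034
```

```bash
python3 ms.py 1
python3 - <<'E'
from plant import r
from h import *
arc(r.get_state(),-8,-8,.083,8)
E
```

```text
37.95 phi -24.33 tilt -27.3 r 143.7 | tau_full -0.055 tau_F -0.012 | F [0.9 0.2 0.8] Fr 0.9 Mc -0.036 qd 0.005 q6 1.75
rot fix y,z [-0.022 -0.018] ax 1.8 rad 105.8 open 0.03354648208245424
from ang -23.3 tilt -27.3 rad 0.1058 ax 0.0018
[-0.2, 3.2, 3.1] [0.042, -0.003, -0.001]
[-0.2, 3.2, 3.1] [0.042, -0.003, -0.002]
[-0.2, 3.1, 3.1] [0.042, -0.003, -0.002]
[-0.2, 3.0, 3.0] [0.042, -0.003, -0.002]
[-0.2, 3.0, 3.0] [0.042, -0.003, -0.002]
[-0.2, 2.9, 3.0] [0.042, -0.003, -0.002]
[-0.2, 2.8, 2.9] [0.042, -0.003, -0.002]
[-0.2, 2.7, 2.9] [0.042, -0.003, -0.002]
```

Call:
{"name": "play_rows", "arguments": {
  "increments": [
    [0.35,-1,-4,-3,0,0,0],
    [0.35,-1,-3,0,0,0,0],
    [0.35,0,-2,6,0,-0.01,-0.01],
    [0.35,0,0,15,0,-0.01,-0.01],
    [0.35,0,0,15,0,0,0],
    [0.25,0,0,6,0,0,0],
    [0,0,0,0,0,0,0],
    [0,0,0,0,0,0,0]
  ]
}}

```text
clock: 38.95
tool_pos: [0.555, 0.3511, 0.222]
eef_rot: [0.963, -0.133, -0.036, 0.232]
contact_force: [0.7, 0.1, 1.1]
opening: 0.169
```

```bash
python3 ms.py 1
python3 - <<'E'
from plant import r
from h import *
arc(r.get_state(),-5,-5,.083,8)
E
```

```text
38.95 phi -29.70 tilt -27.1 r 104.6 | tau_full -0.029 tau_F 0.035 | F [0.7 0.1 1.1] Fr 1.1 Mc -0.117 qd 0.005 q6 1.67
rot fix y,z [0.005 0.008] ax -3.3 rad 66.7 open 0.16851680592309345
from ang -31.2 tilt -27.1 rad 0.0667 ax -0.0033
[0.4, 3.8, -2.2] [0.048, 0.001, 0.001]
[0.4, 3.9, -2.2] [0.048, 0.001, 0.001]
[0.4, 4.0, -2.1] [0.048, 0.001, 0.001]
[0.4, 4.2, -2.1] [0.048, 0.001, 0.001]
[0.4, 4.3, -2.1] [0.048, 0.001, 0.001]
[0.4, 4.5, -2.0] [0.048, 0.001, 0.001]
[0.4, 4.6, -2.0] [0.048, 0.001, 0.001]
[0.4, 4.7, -1.9] [0.048, 0.001, 0.001]
```

Call:
{"name": "play_rows", "arguments": {
  "increments": [
    [0.2,1,0,-10,0,0,0],
    [0.2,1,0,-6,0,0,0],
    [0,0,0,0,0,0,0],
    [0,0,0,0,0,0,0],
    [0,0,4,0,0.045,0,0],
    [0,0,4.6,0.1,0.052,0,0],
    [0,0,4.6,0.1,0.052,0,0],
    [0,0,4.6,0.1,0.052,0,0]
  ]
}}

```text
clock: 39.95
tool_pos: [0.5556, 0.3435, 0.2426]
eef_rot: [0.982, -0.136, -0.021, 0.131]
contact_force: [0.7, 0.3, -0.3]
opening: 0.111
```

```bash
python3 ms.py 1
python3 - <<'E'
from plant import r
from h import *
arc(r.get_state(),15,15,.083,8)
E
```

```text
39.95 phi -18.11 tilt -15.2 r 120.3 | tau_full -0.113 tau_F -0.063 | F [ 0.7  0.3 -0.3] Fr -0.2 Mc 0.044 qd 0.610 q6 1.43
rot fix y,z [0.004 0.007] ax -0.6 rad 82.3 open 0.11137935498003793
from ang -19.5 tilt -15.2 rad 0.0823 ax -0.0006
[0.0, 6.2, -0.3] [0.066, 0.001, 0.001]
[0.0, 6.2, -0.3] [0.066, 0.001, 0.001]
[0.0, 6.2, -0.2] [0.066, 0.001, 0.001]
[0.1, 6.2, -0.1] [0.066, 0.001, 0.001]
[0.1, 6.2, -0.1] [0.066, 0.001, 0.001]
[0.1, 6.2, -0.0] [0.066, 0.001, 0.001]
[0.1, 6.2, 0.0] [0.066, 0.001, 0.001]
[0.1, 6.2, 0.1] [0.066, 0.0, 0.001]
```

Call:
{"name": "play_rows", "arguments": {
  "increments": [
    [0,0,5.2,0,0.052,0,0],
    [0,0,5,0,0.052,0,0],
    [0,0,4.6,0.1,0.052,0,0],
    [0,0,4.5,0.1,0.052,0,0],
    [0,0,4.5,0.1,0.052,0,0],
    [0,0,4.5,0.1,0.052,0,0],
    [0,0,4.5,0.1,0.052,0,0],
    [0,0,4.5,0.1,0.052,0,0]
  ]
}}

```text
clock: 40.95
tool_pos: [0.5457, 0.3097, 0.2459]
eef_rot: [0.987, -0.137, 0.01, -0.085]
contact_force: [0.1, 2.1, -2.3]
opening: 0.112
```

```bash
python3 ms.py 1
python3 - <<'E'
from plant import r
from h import *
arc(r.get_state(),32,32,.083,8)
E
```

```text
40.95 phi 6.89 tilt 9.8 r 119.2 | tau_full -0.274 tau_F -0.206 | F [ 0.1  2.1 -2.3] Fr -2.5 Mc 0.223 qd 0.607 q6 0.81
rot fix y,z [0.004 0.005] ax -0.7 rad 81.3 open 0.11227945323659534
from ang 5.5 tilt 9.8 rad 0.0813 ax -0.0007
[0.1, 4.7, -0.4] [0.048, 0.001, 0.0]
[0.1, 4.7, -0.4] [0.048, 0.001, 0.0]
[0.1, 4.7, -0.3] [0.048, 0.001, 0.001]
[0.1, 4.7, -0.3] [0.048, 0.001, 0.001]
[0.1, 4.8, -0.3] [0.048, 0.001, 0.001]
[0.1, 4.8, -0.2] [0.048, 0.001, 0.001]
[0.1, 4.8, -0.2] [0.048, 0.001, 0.001]
[0.1, 4.8, -0.1] [0.048, 0.0, 0.001]
```

Call:
{"name": "play_rows", "arguments": {
  "increments": [
    [0,0,4.8,0,0.05,0,0],
    [0,0,4.8,0,0.05,0,0],
    [0,0,4.6,0.1,0.05,0,0],
    [0,0,4.5,0.1,0.05,0,0],
    [0,0,4.5,0.1,0.05,0,0],
    [0,0,4.5,0.1,0.05,0,0],
    [0,0,4.5,0.1,0.05,0,0],
    [0,0,4.5,0.1,0.05,0,0]
  ]
}}

```text
clock: 41.95
tool_pos: [0.537, 0.2791, 0.235]
eef_rot: [0.947, -0.132, 0.041, -0.289]
contact_force: [3.2, 7.7, -10.2]
opening: 0.111
```

```bash
python3 ms.py 2; python3 ph2.py now
python3 - <<'E'
from plant import r
from h import *
s=r.get_state();print(s["clock"],s["q"].round(2))
arc(s,39,39,.083,4)
E
```

```text
41.95 phi 30.93 tilt 33.9 r 118.4 | tau_full -0.317 tau_F -0.216 | F [  3.2   7.7 -10.2] Fr -13.0 Mc 0.109 qd 0.496 q6 0.27
42.00 phi 32.62 tilt 33.8 r 118.1 | tau_full 0.511 tau_F 0.104 | F [-1.1 -1.4  1. ] Fr 1.7 Mc 0.252 qd 0.095 q6 0.27
rot fix y,z [0.003 0.001] ax -0.7 rad 80.1 open 0.11490520140462024
now 42.05 (np.float64(21.5), np.float64(6.69))
42.05 [ 0.24  0.68 -0.84  1.98  0.12  0.28 -0.77]
from ang 32.1 tilt 33.6 rad 0.0801 ax -0.0007
[0.2, 2.4, -0.8] [0.023, 0.001, 0.0]
[0.2, 2.4, -0.7] [0.023, 0.001, 0.0]
[0.2, 2.5, -0.7] [0.023, 0.001, 0.0]
[0.2, 2.5, -0.7] [0.023, 0.001, 0.0]
```

```bash
python3 fit.py 133.8,1,.09,1 158.8,1,.24,1 182.8,1,.27,1
```

```text
linear [  0.26957525 210.54210322   0.37024968] 4.225784281684399 sd [0.0260934  7.70497905 0.01676932]
[-0.33  0.15 -0.01 -0.07 -0.08 -0.06 -0.04  0.14 -0.08  0.02 -0.01  0.02
  0.02 -0.08 -0.03]
soft_l1 [  0.27068097 207.60110515   0.36962575] 3.3044902669042893 sd [0.026939   9.212864   0.01956666]
[-0.34  0.14 -0.02 -0.05 -0.07 -0.06 -0.03  0.16 -0.09  0.01 -0.02  0.01
  0.02 -0.07 -0.01]
```

The phase reads 21.5°, so the wheel has turned 184.5° from the start, as predicted. The fit gives heavy-down at about 208° ± 8°. I'll regrip and feel on both sides of it.

Call:
{"name": "play_rows", "arguments": {
  "increments": [
    [0.35,0,0,0,0,0,0],
    [0.35,0,-1,-2,-0.01,0,0],
    [0.35,-1,-15.5,0,-0.17,0,0],
    [0.35,-1.5,-15.5,0,-0.17,0,0],
    [0.35,-1.5,-15.5,0.3,-0.17,0,0],
    [0.35,-1.5,-15.5,0.5,-0.17,0,0],
    [0.35,-1.5,-15.5,0.5,-0.17,0,0],
    [0.35,-1,-15,0.5,-0.15,0,0]
  ]
}}

```text
clock: 43.05
tool_pos: [0.5585, 0.3602, 0.2558]
eef_rot: [0.964, -0.145, -0.026, 0.221]
contact_force: [1.9, -0.7, 0.1]
opening: 0.352
```

```bash
python3 ms.py 1
python3 - <<'E'
from plant import r
from h import *
arc(r.get_state(),-28,-28,.083,2)
E
```

```text
43.05 phi -25.91 tilt -25.8 r 139.0 | tau_full 0.135 tau_F 0.020 | F [ 1.9 -0.7  0.1] Fr -0.0 Mc 0.088 qd 1.802 q6 1.71
rot fix y,z [-0.007 -0.018] ax -2.6 rad 101.0 open 0.3521980520950502
from ang -26.0 tilt -25.8 rad 0.1010 ax -0.0026
[1.2, -1.6, 9.0] [-0.02, -0.003, -0.009]
[1.2, -1.5, 9.0] [-0.02, -0.003, -0.009]
```

Call:
{"name": "play_rows", "arguments": {
  "increments": [
    [0.35,1,0,10,0,0,-0.008],
    [0.35,1,0,9,0,0,-0.008],
    [0.3,0,0,0,0,0,0],
    [0.2,0,0,0,0,0,0],
    [0,0,0,0,0,0,0],
    [0,0,0,0,0,0,0],
    [0,0,0,0,0,0,0],
    [0,0,0,0,0,0,0]
  ]
}}

```text
clock: 44.05
tool_pos: [0.559, 0.3531, 0.2382]
eef_rot: [0.966, -0.136, -0.025, 0.219]
contact_force: [1.4, 0.0, -3.4]
opening: 0.113
```

```bash
python3 ms.py 1
python3 - <<'E'
from plant import r
from h import *
arc(r.get_state(),-5,-5,.083,8)
E
```

```text
44.05 phi -26.62 tilt -25.5 r 120.3 | tau_full -0.140 tau_F -0.230 | F [ 1.4  0.  -3.4] Fr -2.9 Mc 0.427 qd 0.006 q6 1.65
rot fix y,z [-0.012 -0.001] ax -0.0 rad 82.3 open 0.11343241333172131
from ang -27.1 tilt -25.5 rad 0.0823 ax -0.0000
[0.0, 4.0, -0.1] [0.045, -0.002, 0.0]
[0.0, 4.0, -0.1] [0.045, -0.002, 0.0]
[0.0, 4.0, -0.1] [0.045, -0.001, 0.0]
[0.0, 4.0, -0.1] [0.045, -0.001, 0.0]
[0.0, 4.0, -0.1] [0.045, -0.001, 0.0]
[0.0, 4.0, -0.0] [0.045, -0.001, -0.0]
[0.0, 4.0, -0.0] [0.045, -0.001, -0.0]
[0.0, 4.0, -0.0] [0.045, -0.001, -0.0]
```

Good grip at φ = −26.6, W = 184.5, so W = φ + 211. Next is the + sweep.

Call:
{"name": "play_rows", "arguments": {
  "increments": [
    [0,0,4.5,0,0.05,0,0],
    [0,0,4.7,0.1,0.05,0,0],
    [0,0,4.6,0.1,0.05,0,0],
    [0,0,4.5,0.1,0.05,0,0],
    [0,0,4.5,0.1,0.05,0,0],
    [0,0,4.5,0.1,0.05,0,0],
    [0,0,4.5,0.1,0.05,0,0],
    [0,0,4.5,0.1,0.05,0,0]
  ]
}}

```text
clock: 45.05
tool_pos: [0.5502, 0.3222, 0.246]
eef_rot: [0.99, -0.137, 0.006, 0.015]
contact_force: [2.8, 2.6, -8.2]
opening: 0.111
```

```bash
python3 ms.py 1
```

```text
45.05 phi -3.14 tilt -1.6 r 119.2 | tau_full -0.482 tau_F -0.449 | F [ 2.8  2.6 -8.2] Fr -8.0 Mc 0.612 qd 0.591 q6 1.06
rot fix y,z [-0.015  0.007] ax 0.1 rad 81.2 open 0.11138959405938
```

Call:
{"name": "play_rows", "arguments": {
  "increments": [
    [0,0,4.6,0.1,0.05,0,0],
    [0,0,4.6,0.1,0.05,0,0],
    [0,0,4.6,0.1,0.05,0,0],
    [0,0,4.5,0.2,0.05,0,0],
    [0,0,4.5,0.2,0.05,0,0],
    [0,0,4.5,0.2,0.05,0,0],
    [0,0,4.5,0.2,0.05,0,0],
    [0,0,4.5,0.2,0.05,0,0]
  ]
}}

```text
clock: 46.05
tool_pos: [0.5417, 0.2932, 0.2415]
eef_rot: [0.972, -0.131, 0.036, -0.192]
contact_force: [3.5, 7.2, -9.5]
opening: 0.112
```

```bash
python3 ms.py 1
```

```text
46.05 phi 19.41 tilt 22.5 r 118.3 | tau_full -0.734 tau_F -0.504 | F [ 3.5  7.2 -9.5] Fr -11.6 Mc 0.430 qd 0.545 q6 0.49
rot fix y,z [-0.015  0.018] ax 0.0 rad 80.4 open 0.11213776496917677
```

Call:
{"name": "play_rows", "arguments": {
  "increments": [
    [0,0,-4,0.5,-0.05,0,0],
    [0,0,-4.6,0.3,-0.05,0,0],
    [0,0,-4.5,0.2,-0.05,0,0],
    [0,0,-4.5,0.1,-0.05,0,0],
    [0,0,-4.5,0.1,-0.05,0,0],
    [0,0,-4.5,0.1,-0.05,0,0],
    [0,0,-4.5,0.1,-0.05,0,0],
    [0,0,-4.5,0.1,-0.05,0,0]
  ]
}}

```text
clock: 47.05
tool_pos: [0.5474, 0.3125, 0.2457]
eef_rot: [0.99, -0.14, 0.005, 0.024]
contact_force: [-0.4, -2.0, -3.5]
opening: 0.117
```

```bash
python3 ms.py 1
```

```text
47.05 phi 1.41 tilt -2.6 r 118.7 | tau_full 0.364 tau_F 0.251 | F [-0.4 -2.  -3.5] Fr -3.5 Mc -0.226 qd 0.592 q6 1.07
rot fix y,z [-0.016  0.001] ax 0.1 rad 80.8 open 0.11731517236528215
```

Call:
{"name": "play_rows", "arguments": {
  "increments": [
    [0,0,-4.5,0.2,-0.05,0,0],
    [0,0,-4.5,0.2,-0.05,0,0],
    [0,0,-4.5,0.1,-0.05,0,0],
    [0,0,-4.5,0.1,-0.05,0,0],
    [0,0,-4.5,0.1,-0.05,0,0],
    [0,0,-4.5,0.1,-0.05,0,0],
    [0,0,-4.5,0.1,-0.05,0,0],
    [0,0,-4.5,0.1,-0.05,0,0]
  ]
}}

```text
clock: 48.05
tool_pos: [0.5547, 0.3376, 0.2442]
eef_rot: [0.961, -0.14, -0.025, 0.236]
contact_force: [-0.1, -3.4, 0.2]
opening: 0.114
```

```bash
python3 ms.py 1
```

```text
48.05 phi -19.06 tilt -27.4 r 119.5 | tau_full 0.529 tau_F 0.382 | F [-0.1 -3.4  0.2] Fr -0.9 Mc -0.403 qd 0.585 q6 1.66
rot fix y,z [-0.016 -0.011] ax 0.1 rad 82.1 open 0.11418402144164952
```

```bash
python3 ph2.py now; python3 ms.py 1|head -1; for o in "207.9,1,.465,1 230.4,1,.62,1 212.4,-1,.31,1 192,-1,.455,1" "207.9,1,.449,1 230.4,1,.504,1 212.4,-1,.251,1 192,-1,.382,1" "207.9,1,.482,1 230.4,1,.734,1 212.4,-1,.364,1 192,-1,.529,1"; do python3 fit.py 133.8,1,.09,1 158.8,1,.24,1 182.8,1,.27,1 $o; done
```

```text
now 48.1 (np.float64(30.0), np.float64(7.22))
48.10 phi -19.87 tilt -27.5 r 119.2 | tau_full 0.017 tau_F 0.390 | F [ 0.5 -2.1  4.6] Fr 3.7 Mc -1.051 qd 0.080 q6 1.66
linear [  0.27751214 205.05247353   0.37495674] 5.702325827150134 sd [0.02571623 6.02253922 0.01582904]
[-0.35  0.13 -0.02 -0.03 -0.05 -0.05 -0.01  0.17 -0.1   0.   -0.03  0.01
  0.02 -0.07 -0.   -0.08 -0.13  0.03 -0.02]
soft_l1 [  0.27634224 203.18294298   0.37470116] 4.291321959439162 sd [0.02651979 7.20041444 0.02035418]
[-0.35  0.12 -0.03 -0.03 -0.04 -0.04 -0.    0.18 -0.11 -0.   -0.04  0.01
  0.03 -0.06  0.01 -0.07 -0.12  0.02 -0.03]
linear [  0.27183872 204.72594118   0.36790156] 5.178450638770844 sd [0.02571911 6.14429848 0.01583016]
[-0.35  0.12 -0.03 -0.04 -0.06 -0.05 -0.02  0.17 -0.11 -0.   -0.03  0.01
  0.02 -0.07 -0.   -0.07 -0.02  0.08  0.05]
soft_l1 [  0.27207484 201.95842839   0.36710581] 3.8841027828286716 sd [0.02630127 7.29674638 0.01772213]
[-0.37  0.11 -0.05 -0.03 -0.04 -0.04 -0.01  0.18 -0.12 -0.01 -0.04  0.01
  0.02 -0.06  0.01 -0.05 -0.01  0.07  0.03]
linear [  0.28317633 205.29700415   0.38187109] 8.217619532624179 sd [0.02571397 5.90502841 0.01582821]
[-0.34  0.14 -0.01 -0.03 -0.05 -0.05 -0.01  0.18 -0.1   0.01 -0.03  0.01
  0.02 -0.06  0.   -0.09 -0.23 -0.02 -0.08]
soft_l1 [  0.27812329 205.29975359   0.38110417] 5.717094545749891 sd [0.02691599 7.47582963 0.0232794 ]
[-0.34  0.14 -0.01 -0.03 -0.05 -0.04 -0.01  0.18 -0.1   0.01 -0.02  0.02
  0.03 -0.06  0.   -0.09 -0.23 -0.02 -0.08]
```

Call:
{"name": "play_rows", "arguments": {
  "increments": [
    [0,0,5.5,0,0.045,0,0],
    [0,0,5.2,0,0.045,0,0],
    [0,0,5,0.1,0.045,0,0],
    [0,0,4.8,0.1,0.045,0,0],
    [0,0,4.5,0.1,0.05,0,0],
    [0,0,4.5,0.1,0.05,0,0],
    [0,0,4.5,0.1,0.05,0,0],
    [0,0,4.5,0.1,0.05,0,0]
  ]
}}

```text
clock: 49.1
tool_pos: [0.5465, 0.3086, 0.2453]
eef_rot: [0.99, -0.138, 0.005, 0.041]
contact_force: [4.3, 3.4, -12.8]
opening: 0.111
```

```bash
python3 ms.py 1
```

```text
49.10 phi 2.72 tilt -4.6 r 118.3 | tau_full -0.436 tau_F -0.453 | F [  4.3   3.4 -12.8] Fr -13.0 Mc 1.009 qd 0.598 q6 1.10
rot fix y,z [-0.021  0.004] ax 0.3 rad 80.7 open 0.1112339591145456
```

Call:
{"name": "play_rows", "arguments": {
  "increments": [
    [0,0,4.6,0.2,0.05,0,0],
    [0,0,4.6,0.2,0.05,0,0],
    [0,0,4.6,0.2,0.05,0,0],
    [0,0,4.5,0.2,0.05,0,0],
    [0,0,4.5,0.2,0.05,0,0],
    [0,0,4.5,0.2,0.05,0,0],
    [0,0,4.5,0.2,0.05,0,0],
    [0,0,4.5,0.2,0.05,0,0]
  ]
}}

```text
clock: 50.1
tool_pos: [0.5388, 0.2825, 0.2365]
eef_rot: [0.976, -0.131, 0.035, -0.169]
contact_force: [5.0, 8.3, -13.9]
opening: 0.112
```

```bash
python3 ms.py 1
```

```text
50.10 phi 24.46 tilt 19.9 r 117.8 | tau_full -0.069 tau_F -0.322 | F [  5.    8.3 -13.9] Fr -16.5 Mc 0.987 qd 0.563 q6 0.52
rot fix y,z [-0.019  0.018] ax 0.2 rad 80.0 open 0.11244989862583674
```

Call:
{"name": "play_rows", "arguments": {
  "increments": [
    [0,0,-4.5,0.5,-0.05,0,0],
    [0,0,-4.8,0.3,-0.05,0,0],
    [0,0,-4.8,0.2,-0.05,0,0],
    [0,0,-4.8,0.1,-0.05,0,0],
    [0,0,-4.6,0.1,-0.05,0,0],
    [0,0,-4.6,0.1,-0.05,0,0],
    [0,0,-4.6,0.1,-0.05,0,0],
    [0,0,-4.6,0.1,-0.05,0,0]
  ]
}}

```text
clock: 51.1
tool_pos: [0.5459, 0.3061, 0.2453]
eef_rot: [0.989, -0.14, 0.006, 0.043]
contact_force: [0.2, -1.5, -0.8]
opening: 0.112
```

```bash
python3 ms.py 1
```

```text
51.10 phi 3.90 tilt -4.8 r 118.5 | tau_full 0.172 tau_F 0.163 | F [ 0.2 -1.5 -0.8] Fr -0.7 Mc -0.220 qd 0.584 q6 1.10
rot fix y,z [-0.024 -0.001] ax 0.4 rad 81.1 open 0.11196708663658325
```

```bash
python3 fit.py 133.8,1,.09,1 158.8,1,.24,1 182.8,1,.27,1 207.9,1,.465,1 230.4,1,.6,.7 212.4,-1,.31,1 192,-1,.455,1 213.7,1,.445,1 235.5,1,.3,.5 214.9,-1,.168,1;  python3 ph2.py now; python3 ms.py 1|head -1;python3 - <<'E'
from plant import r
from h import *
arc(r.get_state(),-7,-9,.082,2)
E
```

```text
linear [  0.27420465 203.79465608   0.36832286] 6.962955049446241 sd [0.02567984 5.67394605 0.0154931 ]
[-0.36  0.12 -0.04 -0.04 -0.05 -0.05 -0.01  0.17 -0.11 -0.01 -0.04  0.01
  0.02 -0.07  0.   -0.08 -0.11  0.02 -0.03 -0.03  0.21  0.15]
soft_l1 [  0.27412446 202.16125371   0.36934172] 5.227889420094691 sd [0.02629771 6.87924509 0.01812745]
[-0.37  0.11 -0.04 -0.03 -0.04 -0.04 -0.01  0.18 -0.12 -0.01 -0.04  0.01
  0.02 -0.06  0.01 -0.07 -0.1   0.01 -0.04 -0.02  0.22  0.14]
now 51.15 (np.float64(16.5), np.float64(6.52))
51.15 phi 2.76 tilt -4.7 r 118.4 | tau_full -0.422 tau_F 0.107 | F [-0.2 -1.2  6.3] Fr 6.3 Mc -0.842 qd 0.095 q6 1.10
from ang 6.3 tilt -4.7 rad 0.0809 ax 0.0005
[-0.2, -9.2, -1.8] [-0.037, -0.013, 0.0]
[-0.2, -9.4, -1.1] [-0.037, -0.013, 0.001]
```

Call:
{"name": "play_rows", "arguments": {
  "increments": [
    [0,0,-5,0,-0.045,0,0],
    [0,0,-5,0,-0.05,0,0],
    [0,0,-4.5,0,-0.05,0,0],
    [0,0,-4,0,-0.04,0,0],
    [0,0,0,0,0,0,0],
    [0,0,0,0,0,0,0],
    [0,0,0,0,0,0,0],
    [0,0,0,0,0,0,0]
  ],
  "grip_force": 20
}}

```text
clock: 52.15
tool_pos: [0.5506, 0.3221, 0.2463]
eef_rot: [0.981, -0.14, -0.006, 0.136]
contact_force: [1.3, 1.3, -2.4]
opening: 0.11
```

```bash
python3 ph.py now; python3 ph2.py now; python3 ms.py 1
```

```text
now 52.2 (np.float64(28.036433969164246), np.float64(32.5), np.float64(14.784381589893231))
now 52.25 (np.float64(5.0), np.float64(6.86))
52.25 phi -7.57 tilt -15.7 r 118.9 | tau_full -0.276 tau_F -0.255 | F [ 2.1  1.3 -2.2] Fr -1.9 Mc 0.414 qd 0.005 q6 1.37
rot fix y,z [-0.025 -0.006] ax 0.5 rad 81.5 open 0.11503662098746308
```

Run:
```python
from plant import r
import cv2,numpy as np
a=r.snapshot("side")[:,:,::-1]; b=r.snapshot("top")[:,:,::-1]
g=np.hstack([cv2.resize(x,(400,300)) for x in(a,b)])
cv2.imwrite("pics/fin.png",(255*(g/255.)**.6).astype(np.uint8))
s=r.get_state();print(s["clock"],s["opening"],s["contact_force"].round(1),np.abs(s["qd"]).max())
```

```text
52.35 0.11742914848623102 [ 0.6  0.6 -2.3] 0.0016531185594575498
```

View pics/fin.png

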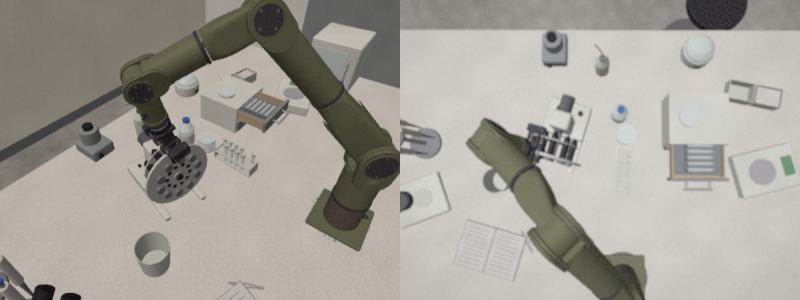

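The drawer is open (top view ~(697,165)), the wheel is gripped, and the loose things are where they were. I'm handing the job in.

```bash
python3 -c "
from plant import r
print(r.finish_job())"
```

```text
the job is handed in; nothing more can be done
None
```

I handed the job in at 52.4 s with the top drawer open and the wheel gripped and still. By my estimate its heavy side is straight down, but the torque readings behind that were noisy.

**Drawer:** I hooked the top drawer's bar with the shut fingers and pulled it about 130–140 mm of its 166 mm, past the halfway mark. The first pull missed, because the real fingertips sit about 28 mm short of the reported TCP. The last pictures show the drawer still open.

**Finding the heavy side:** I turned the wheel by the rim both ways and compared the force each way, correcting for a tilt-dependent bias in the moment reading. A sine fit put heavy-side-down at 202–204° of wheel turn from the start. The fitted clutch drag was 0.37 N m and the imbalance 0.27 N m, both in line with your figures.

**Uncertainty:** The fit's spread is about ±6–7°, against the 18° allowed. Some readings disagreed by 0.1–0.35 N m, mainly the earliest tight-grip ones and one taken with a large radial load. The fingers also slid off the rim once, so I regripped.

**Final state:** The wheel is at about 204° by the cap phase in the picture and 203° by the arm pose. A second phase reading, partly blocked by the gripper, disagreed, and I ignored it. The grip is set to 20 N with the plate between the pads, and the arm joints are still (0.002 rad/s). By eye, the rack, dishes, bottle and tub are where they started.

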